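# Zero the readout at the stage datum

## Robot

A 6-joint arm with a two-finger parallel gripper is mounted at the origin on a cart in front of the work surface, level with it; the furniture and walls round the work are solid. World frame = base frame: x ahead of the robot, y to its left, z up, the work surface at z = 0. Lengths are in m, angles in degrees, forces in N, time in s.
With the tool pointing down it reaches from about 0.375 to 0.9 m from the base axis. Payload 3.1 kg.
Tool frame: the origin (TCP) lies midway between the tips of the shut fingers; the grasp point (between the pads) lies bot.hold_point_z behind it (bot.hold_point_z is the distance from the TCP to the grasp point, in m); z points along the fingers, y is the direction in which the jaws open and shut (so a half turn about z gives the same grasp; the last joint's range is limited). The gripper opens to 87 mm and grips with 3 to 60 N. Pads are 19 mm wide; open, the fingers measure 117 mm over their backs; the gripper's body (75 mm by 190 mm) begins 51 mm behind the grasp point.
Start: joints at [-74.742, 30.224, 82.088, -0, 67.689, -10.227], TCP at [0.269, -0.564, 0.223] pointing down, gripper open.
Joint ranges: [-176.69, 176.69], [-43.24, 126.21], [12.49, 139.97], [-82, 262], [0, 151.66], [-163.58, 163.58]. Speed limits (degrees/s): [159.86, 159.86, 180, 180, 180, 180].

## Interface

Orientations are given as a 3x3 rotation matrix whose columns are the frame's x, y, z axes.
In Python, from rig import bot, vision, order gives the robot as it stands. The module is installed in compiled form; this text tells all that it offers.
- The arm moves only by the tool move_arm, never from a script. Its argument "moves" is a list of rows, each an object of numbers: "hand": the finger opening in mm, from 0 to 87; "x", "y", "z": the shift along the tool's x, y, z in units of 25 mm (1.0 is 25 mm); "wx", "wy", "wz": the turn, a rotation vector about the tool's x, y, z in degrees. In form: [{"hand": .., "x": .., "y": .., "z": .., "wx": .., "wy": .., "wz": ..}, ...]. A call has 1 to 20 rows; each row shifts and turns the commanded pose from where the row before left it, along the tool's axes as they then stand; what a row does not reach is not made up. A row lasts 1/10 s, in which the tool goes at most 50 mm and 8.59 degrees, less where a joint would pass 70% of its speed; a pose out of reach is approached as far as the arm can. A call is refused whole if a number of a shift passes 1 or a number of a turn 8.59, either way. A call with a gripper value outside its range is refused whole. The fingers move at their own pace and stop on an object; the grip force is fixed at half the most. Time passes only in rows, so rows that do not move let the fingers close. It gives the time, the measured TCP pose, the force and the opening at its end, in the units of the state.
- bot.read_state(): the state, without advancing time (a new reading comes with each control period).
- vision.capture(name): name is "side" or "top" or "wrist"; returns a dict with "image" (480x640x3 uint8, red, green, blue), "z_map" (480x640 float32, m along the optical axis (not along the pixel's ray), 0 where there is no reading), "fx", "fy", "cx", "cy" (pixels), "k1" (the pictures are not rectified: a ray, as slopes to the right and down, at radius r is drawn at 1 + k1 r^2 times it, then the intrinsics apply), "pose" (4x4, takes a point from camera to world coordinates); the wrist camera has in their place "hand_eye" (4x4, takes a point from camera to tool coordinates, whose origin is the TCP and whose axes are the flange's). Camera axes: x right, y down, z forward; pixel columns grow to the right and rows downward; lengths in m; the calibration is good to about 2 mm. A picture is of the moment at which its call begins: read the wrist's pose just before it.
- order.hand_in(): hands the job in, once; it reports no verdict.
The state is a dict: "time_s": time; "joint_positions": joint angles; "qvel": joint speeds; "tau": joint torques, N m; "position": TCP position; "tcp_rot": TCP orientation; "force": force on the tool from outside, world axes, zero at the start; "moment": the same for the moment, N m; "opening": opening from 0.0 (shut) to 1.0 (fully open).
Only numpy, scipy, OpenCV 4.12 (cv2) and the standard library are available. Lean on these libraries where they do the work, as an engineer would, in place of code of your own. Each camera call takes 0.05 s, during which the arm holds its last target.

## Task

Slide the stage carrier (the black table with the blue grip post) until the fixed brass pointer stands inside the red datum ring, and let go. Then take the yellow-handled stylus from its stand, press the orange button down inside its blue-ringed recess in the sloped readout head, gently but firmly home, and keep it down for a good second. Put the stylus back upright in its stand, leaving the carrier on its datum and the bottles and vial between the instruments undisturbed.

Things in the scene. Friction and masses are not known exactly. Their poses are not given: they have to be found in the camera images.
- pointer_tip (a point): Tip of the stage's fixed, downward brass needle (6 mm thick), 42 mm above the worktop, 4 mm above the carrier. x and y of this frame are the two slide directions, z up. The needle hangs from a 10 mm steel arm (top 83 mm above the worktop) that runs 78 mm along +x to a post 86 mm high.
- datum_ring (a point): Centre of the red ring (inner radius 5 mm) flat on the white plate of the black carrier, 38 mm above the worktop. It moves with the carrier, which slides up to 36 mm either way along x and y from the place under the pointer, never turns, and stays where it is left (about 1.5 N friction each way). Axes as pointer_tip. The four black dots round it do not matter.
- carrier_post (a point): Centre of the blue square grip post fixed on the carrier, 20 x 20 mm, sides along x and y, from 41 to 87 mm above the worktop (this point: 64 mm). It stands 85 mm from the datum ring on its -x side; grip it from above and pull the carrier with it.
- stylus_handle (a point): Centre of the stylus' yellow handle, 16 x 16 mm, sides along x and y, 60 mm long (30 mm either way of this point along z, which runs from tip to handle end). Tip 95 mm below this point, collar 30 to 35 mm below it. In the stand the stylus hangs upright by its collar with this point 107 mm above the worktop.
- stylus: The loose stylus, 125 mm long, 70 g; origin at its tip, z along it towards the handle. Round steel shank 8 mm thick (7 mm at the rounded tip) and 60 mm long, black collar 26 mm across and 5 mm thick, then the yellow handle.
- stand_hole (a point): Mouth centre of the hole in the fixed stylus stand: grey block 50 x 50 mm on a 90 x 90 mm foot, top 72 mm above the worktop; hole 14 mm wide, 64 mm deep, 3 mm chamfer; z up, x and y along the block's sides.
- stage: The fixed x-y stage with its pointer and carrier, grey base 210 x 200 x 14 mm; origin on the worktop right under the pointer tip, axes as pointer_tip.
- console: The fixed readout console, with its button: foot 130 x 130 x 12 mm, white sloped head 110 x 170 x 36 mm, top edge 124 mm above the worktop. Origin on the worktop under the middle of the head, whose face slopes down towards the body's -x. More than 20 N on it does damage.
- button_mouth (a point): Centre of the blue-ringed mouth of the button recess in the head's face, about 80 mm above the worktop. z: outward normal of the face, 35 degrees from vertical; x up the slope. Round bore along -z, 16 mm wide, 3 mm chamfer. The orange button's face (14 mm across) lies 12 to 24 mm below the mouth, differently each time and not measured: feel for it.
- zero_button (a joint): Travel of the orange button down its bore, m: 0 released, 0.006 on its stop; 0.004 counts as pressed home. It starts to give at 3 N, 5 N moves it 4 mm, 6 N puts it on its stop; a spring brings it back.
- drop_blue: Loose dropper bottle with a blue collar, 22 mm wide, 77 mm high, between stage and console; origin under its centre. Leave alone.
- drop_red: Loose dropper bottle with a red collar, 22 mm wide, 77 mm high, between stage and console; origin under its centre. Leave alone.
- dish_vial: Loose white-capped vial, 22 mm wide, 44 mm high, between stage and console; origin under its centre. Leave alone.
There are look-alikes about, which are no part of the job. What is shaped like the stylus but purple is not meant. Of the things that look like the part that bears stand_hole, the larger one is meant.

How it is judged:
By the outcome, as a careful person would: the job done as asked, in the order asked, and still so for the second after the job is handed in, with the robot touching nothing.
It also fails if it takes over 61 s, if anything falls off the work surface, if the arm or the gripper's body presses on something with over 40 N, if the wrist force passes 120 N, or if a joint passes its speed limit or range.

## Working session

There is one attempt and no reset: what is moved stays moved. The work goes in short steps, Python scripts to look and compute and a tool call to move; the robot and the scene stay as the last step left them, time stands still between calls to the robot, and variables do not carry over. Pictures are saved under pics/ and viewed, and the job is handed in when it is done.

Besides the shell and the picture viewer there is one more tool, called after "Call:" as name(argument=value, ...), one argument or row to a line, values as JSON. move_arm: Moves the arm, as the interface text tells. Its arguments: {"type":"object","properties":{"moves":{"type":"array"}},"required":["moves"]}

```bash
ls -la; mkdir -p pics
cat > h.py <<'E'
import numpy as np, cv2, pickle
from rig import bot, vision, order
def grab(name, tag):
    s=bot.read_state(); c=vision.capture(name)
    c=dict(c); 
    if 'pose' in c: T=np.array(c['pose'])
    else:
        W=np.eye(4); W[:3,:3]=np.array(s['tcp_rot']); W[:3,3]=s['position']
        T=W@np.array(c['hand_eye'])
    c['T']=T; c['state']=s
    pickle.dump(c,open(f'pics/{tag}.pkl','wb'))
    cv2.imwrite(f'pics/{tag}.png',c['image'][:,:,::-1])
    return c
def load(tag): return pickle.load(open(f'pics/{tag}.pkl','rb'))
def ray(c,u,v):
    xd=(u-c['cx'])/c['fx']; yd=(v-c['cy'])/c['fy']; x,y=xd,yd
    for _ in range(20):
        r2=x*x+y*y; x=xd/(1+c['k1']*r2); y=yd/(1+c['k1']*r2)
    T=c['T']; d=T[:3,:3]@np.array([x,y,1.0]); return T[:3,3],d,(x,y)
def onz(c,u,v,z):
    o,d,_=ray(c,u,v); return o+d*(z-o[2])/d[2]
def dep(c,u,v):
    o,d,_=ray(c,u,v); return o+d*c['z_map'][int(round(v)),int(round(u))]
def proj(c,P):
    T=np.linalg.inv(c['T']); p=T[:3,:3]@np.asarray(P)+T[:3,3]; x,y=p[0]/p[2],p[1]/p[2]
    r2=x*x+y*y; f=1+c['k1']*r2
    return c['cx']+c['fx']*x*f, c['cy']+c['fy']*y*f
def tri(*lst):
    A=np.zeros((3,3));b=np.zeros(3)
    for c,u,v in lst:
        o,d,_=ray(c,u,v); d=d/np.linalg.norm(d); M=np.eye(3)-np.outer(d,d); A+=M;b+=M@o
    return np.linalg.solve(A,b)
def crop(c,u0,u1,v0,v1,k,name):
    im=c['image'][v0:v1,u0:u1,::-1]; cv2.imwrite(f'pics/{name}.png',cv2.resize(im,None,fx=k,fy=k,interpolation=cv2.INTER_CUBIC))
E
python3 - <<'E'
from h import *
np.set_printoptions(precision=4,suppress=True)
for n in ('side','top','wrist'):
    c=grab(n,n+'0'); print(n,c['fx'],c['cx'],c['cy'],c['k1']); print(c['T'])
s=bot.read_state(); print(s); print(bot.hold_point_z)
E
```

```text
total 12
drwxr-xr-x  3 agent agent 4096 Dec  6 21:35 .
drwxr-xr-x 23 root  root  4096 Dec  6 21:35 ..
drwxr-xr-x  2 agent agent 4096 Dec  6 21:35 pics
side 610.4282944252035 322.5746264686818 237.82553639996135 0.0005438257548378724
[[-0.9889 -0.0562  0.1375  0.3603]
 [-0.1484  0.3478 -0.9258  0.9883]
 [ 0.0042 -0.9359 -0.3522  0.4846]
 [ 0.      0.      0.      1.    ]]
top 512.0072090545735 319.1365899753266 246.50464165477496 -0.07652406397045204
[[ 0.022  -0.9902  0.1378  0.3822]
 [-0.9996 -0.0197  0.018  -0.0593]
 [-0.0151 -0.1382 -0.9903  1.0773]
 [ 0.      0.      0.      1.    ]]
wrist 388.19055420372683 315.46542946105836 234.07956382522377 -0.07273422907831419
[[ 0.4305 -0.8746 -0.2231  0.3283]
 [-0.9026 -0.4178 -0.1039 -0.535 ]
 [-0.0023  0.246  -0.9693  0.3848]
 [ 0.      0.      0.      1.    ]]
{'time_s': 0.15, 'joint_positions': array([-74.7444,  30.2664,  82.1391,   0.0008,  67.6889, -10.2255]), 'qvel': array([-0.0453, -0.1764, -0.209 , -0.0329, -0.063 ,  0.0019]), 'tau': array([  0.0005, -44.0429, -17.6843,   0.0634,   0.0552,  -0.0001]), 'position': array([ 0.2688, -0.5636,  0.2218]), 'tcp_rot': array([[ 0.9027,  0.4302, -0.0004],
       [ 0.4302, -0.9027,  0.0016],
       [ 0.0003, -0.0016, -1.    ]]), 'force': array([0.3022, 0.2808, 0.0604]), 'moment': array([-0.0158,  0.0178,  0.014 ]), 'opening': 1.0031128760661172}
0.0187
```

View pics/top0.png

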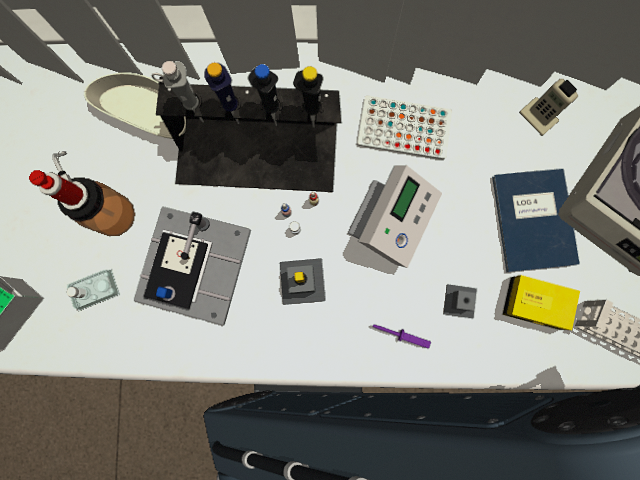

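View pics/side0.png

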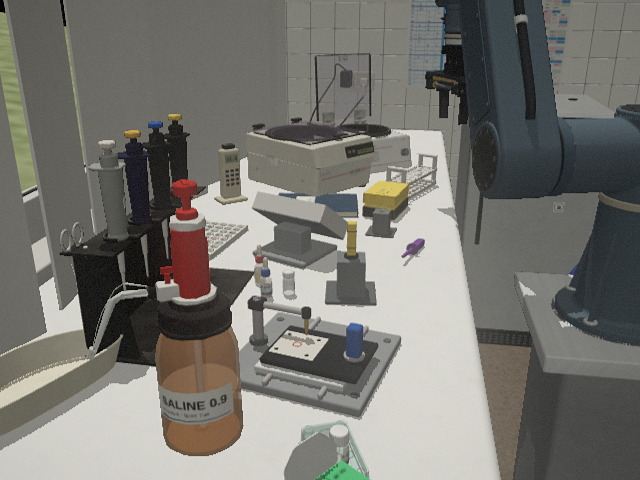

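View pics/wrist0.png

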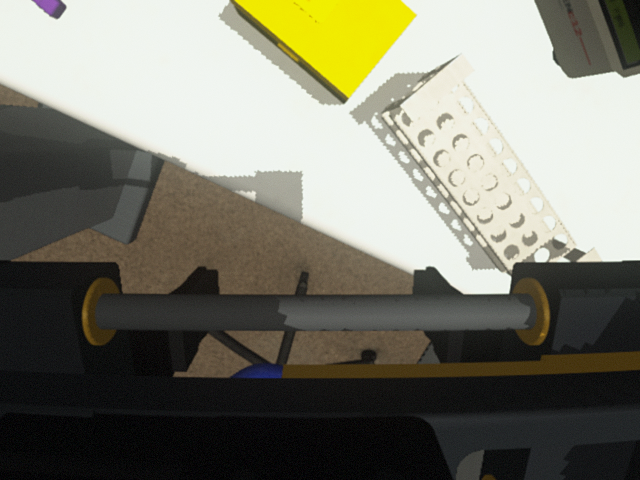

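Top picture: the stage is at (192,265), its post at (195,218) and the blue grip post at (163,293). The stylus with its yellow handle stands in the larger stand at (302,280); the smaller stand at (460,300) is the decoy, and so is the purple stylus at (400,335). The console is at (400,215) with its button ring near (402,240). The bottles and vial are at (285,210), (313,199) and (293,228). Next, enlarged crops.

Run:
```python
from h import *
c=load('top0'); s=load('side0')
crop(c,130,260,200,330,6,'t_stage'); crop(c,270,350,185,310,6,'t_stand'); crop(c,340,450,155,280,5,'t_con')
crop(s,235,405,285,415,4,'s_stage')
crop(s,240,440,170,310,4,'s_con')
```

```text
(no output)
```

View pics/t_stage.png

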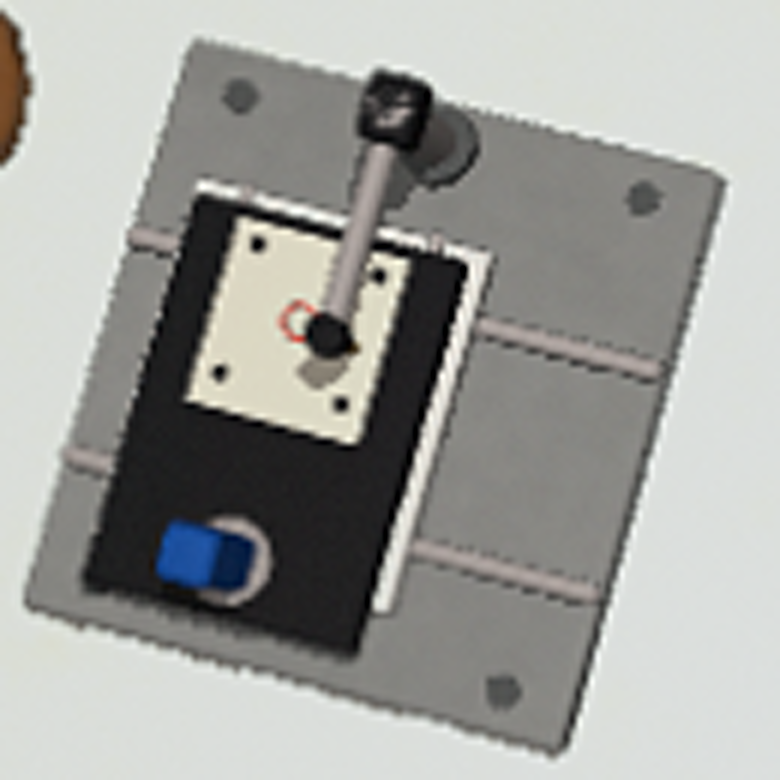

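View pics/t_stand.png

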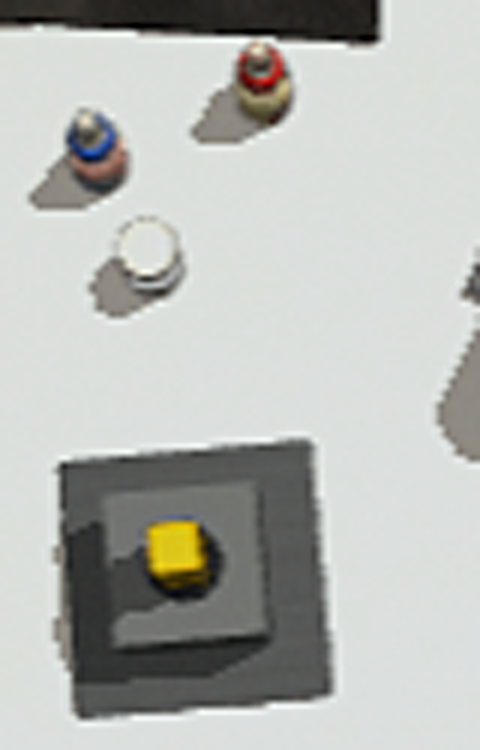

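View pics/t_con.png

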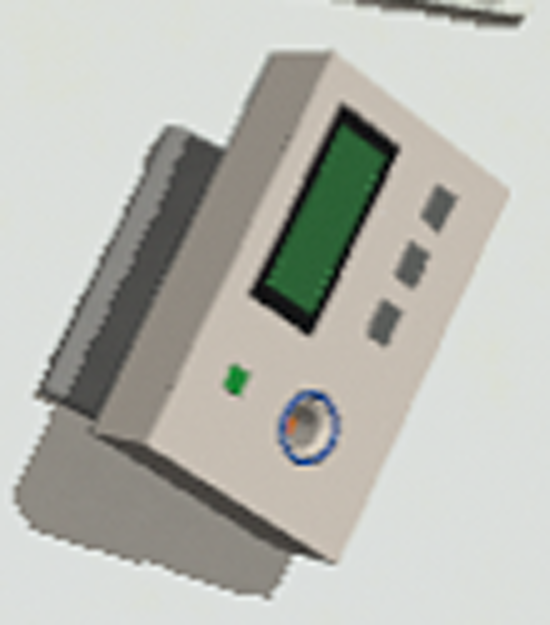

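View pics/s_stage.png

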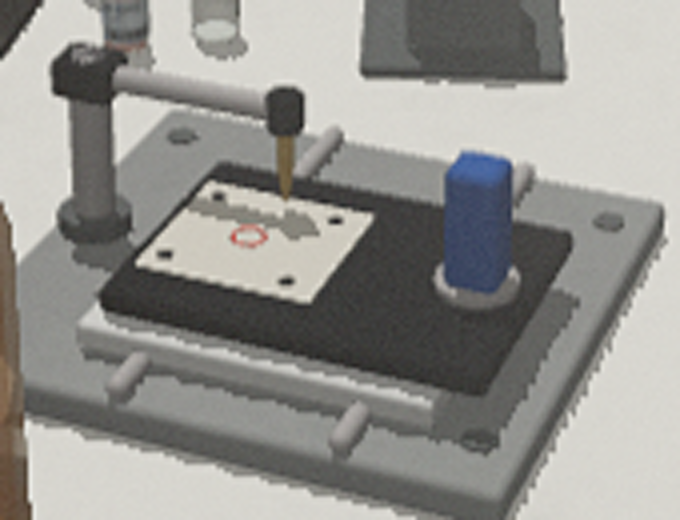

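View pics/s_con.png

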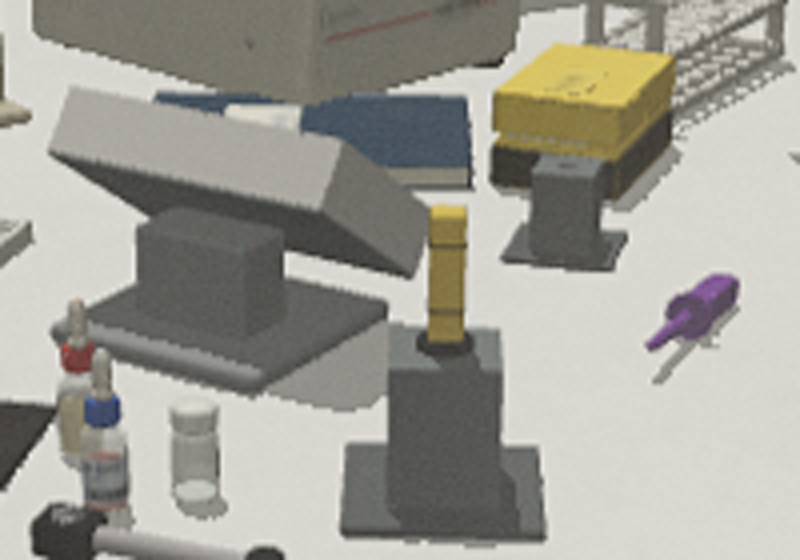

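Run:
```python
from h import *
np.set_printoptions(precision=4,suppress=True)
t=load('top0'); s=load('side0')
def cent(c,box,cond):
    u0,u1,v0,v1=box; im=c['image'][v0:v1,u0:u1].astype(int); hsv=cv2.cvtColor(c['image'][v0:v1,u0:u1],cv2.COLOR_RGB2HSV).astype(int)
    m=cond(hsv,im); ys,xs=np.nonzero(m); return xs+u0,ys+v0
red=lambda h,i:((h[...,0]<8)|(h[...,0]>172))&(h[...,1]>60)
for n,c,b in(('t',t,(172,200,243,265)),('s',s,(285,315,333,352))):
    x,y=cent(c,b,red); print(n,'ring',len(x),x.mean(),y.mean(),(x.min()+x.max())/2,(y.min()+y.max())/2, onz(c,(x.min()+x.max())/2,(y.min()+y.max())/2,.038))
    # ellipse fit
    e=cv2.fitEllipse(np.c_[x,y].astype(np.float32)); print(e, onz(c,*e[0],.038))
f=lambda k,u0,v0,p:(u0+(p[0]+.5)/k-.5, v0+(p[1]+.5)/k-.5)
ut=f(6,130,200,(357,347)); us=f(4,235,285,(287,200))
print('tip top',onz(t,*ut,.042),'side',onz(s,*us,.042),'tri',tri((t,*ut),(s,*us)))
# blue post top
P=[onz(t,*f(6,130,200,p),.087) for p in((168,520),(220,530),(208,592),(156,578))]; P=np.array(P);print('post top',P,P.mean(0))
B=np.array([onz(t,*f(6,130,200,p),.014) for p in((195,40),(725,180),(560,755),(25,605))]);print('base',B)
print(np.linalg.norm(B-np.roll(B,-1,0),axis=1), np.degrees(np.arctan2(B[:,1]-np.roll(B,-1,0)[:,1],B[:,0]-np.roll(B,-1,0)[:,0])), B.mean(0))
# stylus
ye=lambda h,i:(h[...,0]>20)&(h[...,0]<34)&(h[...,1]>150)&(h[...,2]>180)
x,y=cent(t,(290,315,265,290),ye); r=cv2.minAreaRect(np.c_[x,y].astype(np.float32)); print('yel',len(x),x.min(),x.max(),y.min(),y.max(),r)
H=np.array([onz(t,*f(6,270,185,p),.137) for p in((147,522),(202,520),(207,580),(150,583))]);print(H,H.mean(0))
S=np.array([onz(t,*f(6,270,185,p),.072) for p in((104,489),(260,480),(270,636),(113,648))]);print('stand top',S,S.mean(0),np.degrees(np.arctan2((S[0]-S[1])[1],(S[0]-S[1])[0])),np.degrees(np.arctan2((S[0]-S[3])[1],(S[0]-S[3])[0])))
# console plane from depth
def plane(c,pts):
    A=[]
    import cv2 as cv
    m=np.zeros((480,640),np.uint8); cv.fillPoly(m,[np.array(pts,np.int32)],1)
    for v,u in np.argwhere(m): 
        if c['z_map'][v,u]>0: A.append(dep(c,u,v))
    A=np.array(A); o=A.mean(0); w=np.linalg.svd(A-o)[2][2]; w*=np.sign(w[2]); res=(A-o)@w
    return o,w,res.std(),len(A)
pts=[f(5,340,155,p) for p in((335,65),(495,195),(330,545),(165,440))]
o,w,r,n=plane(t,pts);print('face',o,w,r,n,'tilt',np.degrees(np.arccos(w[2])),'downdir',np.degrees(np.arctan2(w[1],w[0])))
ub=f(5,340,155,(309,427))
bl=lambda h,i:(h[...,0]>100)&(h[...,0]<130)&(h[...,1]>90)
x,y=cent(t,(394,412,230,252),bl); e=cv2.fitEllipse(np.c_[x,y].astype(np.float32)); print('ring',len(x),e,ub)
oo,d,_=ray(t,*e[0]); print('mouth depthplane',oo+d*((o-oo)@w)/(d@w), onz(t,*e[0],.08))
C=[]
for p in((332,52),(512,192),(332,563),(148,442)):
    oo,d,_=ray(t,*f(5,340,155,p)); C.append(oo+d*((o-oo)@w)/(d@w))
C=np.array(C);print('face corners',C,np.linalg.norm(C-np.roll(C,-1,0),axis=1),C.mean(0))
L=C-np.roll(C,-1,0); print(np.degrees(np.arctan2(L[:,1],L[:,0])))
for nm,uv,z in(('drop_blue',f(6,270,185,(88,125)),.077),('red',f(6,270,185,(258,50)),.077),('vial',f(6,270,185,(148,243)),.044)): print(nm,onz(t,*uv,z))
```

```text
t ring 16 178.8125 252.9375 179.5 253.0 [0.5075 0.2479 0.038 ]
((179.67434692382812, 253.18978881835938), (5.835726737976074, 6.38213586807251), 84.37960052490234) [0.5071 0.2475 0.038 ]
s ring 23 297.0 343.5217391304348 297.0 343.5 [0.5072 0.2423 0.038 ]
((296.7595520019531, 343.47607421875), (4.9871931076049805, 7.785788059234619), 86.5939712524414) [0.5075 0.2423 0.038 ]
tip top [0.4983 0.2262 0.042 ] side [0.4972 0.2223 0.042 ] tri [0.4973 0.2256 0.044 ]
post top [[0.4351 0.2732 0.087 ]
 [0.4323 0.2558 0.087 ]
 [0.4121 0.2585 0.087 ]
 [0.4162 0.2761 0.087 ]] [0.4239 0.2659 0.087 ]
base [[0.6107 0.2993 0.014 ]
 [0.5633 0.1062 0.014 ]
 [0.3614 0.1554 0.014 ]
 [0.408  0.3471 0.014 ]]
[0.1988 0.2078 0.1972 0.2082] [  76.2294  -13.7097 -103.6609  166.7208] [0.4859 0.227  0.014 ]
yel 60 295 302 272 279 ((298.5, 275.5), (7.0, 7.0), 90.0)
[[ 0.4654  0.003   0.137 ]
 [ 0.4664 -0.0139  0.137 ]
 [ 0.448  -0.0159  0.137 ]
 [ 0.4467  0.0016  0.137 ]] [ 0.4566 -0.0063  0.137 ]
stand top [[ 0.4818  0.0218  0.072 ]
 [ 0.4858 -0.0295  0.072 ]
 [ 0.4346 -0.034   0.072 ]
 [ 0.4296  0.0173  0.072 ]] [ 0.4579 -0.0061  0.072 ] 94.50212245645449 4.954412591400732
face [ 0.5823 -0.2083  0.0963] [-0.2486 -0.5285  0.8117] 0.002013282025882051 3246 tilt 35.73594173750757 downdir -115.19322556043751
ring 34 ((401.2117614746094, 240.161376953125), (10.48244857788086, 13.956599235534668), 10.986745834350586) (401.4, 240.0)
mouth depthplane [ 0.5358 -0.2015  0.0865] [ 0.5368 -0.2024  0.08  ]
face corners [[ 0.6757 -0.2052  0.1269]
 [ 0.6385 -0.2886  0.0613]
 [ 0.4852 -0.2145  0.0625]
 [ 0.5231 -0.1358  0.1254]] [0.1124 0.1702 0.1076 0.1676] [ 0.5807 -0.211   0.094 ]
[  65.9622  -25.7861 -115.6987  155.5206]
drop_blue [0.6029 0.0305 0.077 ]
red [ 0.6295 -0.0255  0.077 ]
vial [0.5693 0.0116 0.044 ]
```

Call:
move_arm(
  moves=[
    {"hand": 87, "x": 0, "y": 0, "z": -0.5, "wx": 0, "wy": 0, "wz": 7.82},
    {"hand": 87, "x": 0, "y": 0, "z": -0.5, "wx": 0, "wy": 0, "wz": 7.82},
    {"hand": 87, "x": 0, "y": 0, "z": 0, "wx": 0, "wy": 0, "wz": 7.82},
    {"hand": 87, "x": 0, "y": 0, "z": 0, "wx": 0, "wy": 0, "wz": 7.82},
    {"hand": 87, "x": 0, "y": 0, "z": 0, "wx": 0, "wy": 0, "wz": 7.82},
  ],
)

```text
time_s: 0.65
position: [0.2689, -0.5639, 0.2473]
tcp_rot: [[0.971, -0.241, -0.0], [-0.241, -0.971, 0.001], [-0.0, -0.001, -1.0]]
force: [0.3, 1.2, 0.1]
opening: 0.999
```

Call:
move_arm(
  moves=[
    {"hand": 87, "x": 0.26, "y": -0.95, "z": 0},
    {"hand": 87, "x": 0.26, "y": -0.95, "z": 0},
    {"hand": 87, "x": 0.26, "y": -0.95, "z": 0},
    {"hand": 87, "x": 0.26, "y": -0.95, "z": 0},
    {"hand": 87, "x": 0.26, "y": -0.95, "z": 0},
    {"hand": 87, "x": 0.26, "y": -0.95, "z": 0},
    {"hand": 87, "x": 0.26, "y": -0.95, "z": 0},
    {"hand": 87, "x": 0.26, "y": -0.95, "z": 0},
    {"hand": 87, "x": 0.26, "y": -0.95, "z": 0},
    {"hand": 87, "x": 0.26, "y": -0.95, "z": 0},
    {"hand": 87, "x": 0.26, "y": -0.95, "z": 0},
    {"hand": 87, "x": 0.26, "y": -0.95, "z": 0},
    {"hand": 87, "x": 0.26, "y": -0.95, "z": 0},
    {"hand": 87, "x": 0.26, "y": -0.95, "z": 0},
    {"hand": 87, "x": 0.26, "y": -0.95, "z": 0},
    {"hand": 87, "x": 0.26, "y": -0.95, "z": 0},
    {"hand": 87, "x": 0, "y": 0, "z": 0},
    {"hand": 87, "x": 0, "y": 0, "z": 0},
  ],
)

```text
schema error: expected keys hand, x, y, z, wx, wy, wz
```

Run:
```python
from h import *
np.set_printoptions(precision=4,suppress=True)
c=grab('wrist','w1'); s=c['state']; print(s['time_s'],s['position'],s['tcp_rot'],s['joint_positions'])
t=load('top0')
# saline bottle heights
for u,v in((100,205),(70,190),(45,180),(125,220),(130,210)): print(u,v,dep(t,u,v))
```

```text
0.65 [ 0.2689 -0.5639  0.2473] [[ 0.9706 -0.2409 -0.0002]
 [-0.2409 -0.9706  0.0006]
 [-0.0003 -0.0006 -1.    ]] [-74.742   28.7522  80.5107   0.0011  70.7737  29.1962]
100 205 [0.5798 0.3685 0.1611]
70 190 [0.5889 0.3888 0.2383]
45 180 [0.5887 0.3972 0.3046]
125 220 [0.5724 0.3633 0.0512]
130 210 [0.5971 0.361  0.0346]
```

View pics/w1.png

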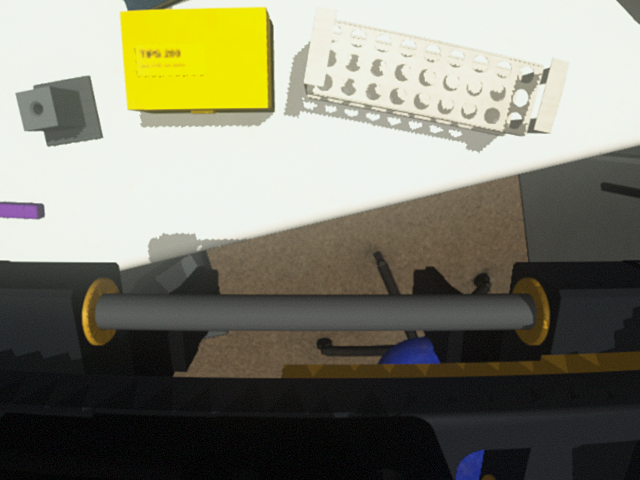

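The wrist picture shows only the tips box (200,60), the tube rack and the small decoy stand at (40,110). The second call was refused because rows need every key, so I resend it.

Call:
move_arm(
  moves=[
    {"hand": 87, "x": 0.26, "y": -0.95, "z": 0, "wx": 0, "wy": 0, "wz": 0},
    {"hand": 87, "x": 0.26, "y": -0.95, "z": 0, "wx": 0, "wy": 0, "wz": 0},
    {"hand": 87, "x": 0.26, "y": -0.95, "z": 0, "wx": 0, "wy": 0, "wz": 0},
    {"hand": 87, "x": 0.26, "y": -0.95, "z": 0, "wx": 0, "wy": 0, "wz": 0},
    {"hand": 87, "x": 0.26, "y": -0.95, "z": 0, "wx": 0, "wy": 0, "wz": 0},
    {"hand": 87, "x": 0.26, "y": -0.95, "z": 0, "wx": 0, "wy": 0, "wz": 0},
    {"hand": 87, "x": 0.26, "y": -0.95, "z": 0, "wx": 0, "wy": 0, "wz": 0},
    {"hand": 87, "x": 0.26, "y": -0.95, "z": 0, "wx": 0, "wy": 0, "wz": 0},
    {"hand": 87, "x": 0.26, "y": -0.95, "z": 0, "wx": 0, "wy": 0, "wz": 0},
    {"hand": 87, "x": 0.26, "y": -0.95, "z": 0, "wx": 0, "wy": 0, "wz": 0},
    {"hand": 87, "x": 0.26, "y": -0.95, "z": 0, "wx": 0, "wy": 0, "wz": 0},
    {"hand": 87, "x": 0.26, "y": -0.95, "z": 0, "wx": 0, "wy": 0, "wz": 0},
    {"hand": 87, "x": 0.26, "y": -0.95, "z": 0, "wx": 0, "wy": 0, "wz": 0},
    {"hand": 87, "x": 0.26, "y": -0.95, "z": 0, "wx": 0, "wy": 0, "wz": 0},
    {"hand": 87, "x": 0.26, "y": -0.95, "z": 0, "wx": 0, "wy": 0, "wz": 0},
    {"hand": 87, "x": 0.26, "y": -0.95, "z": 0, "wx": 0, "wy": 0, "wz": 0},
    {"hand": 87, "x": 0, "y": 0, "z": 0, "wx": 0, "wy": 0, "wz": 0},
  ],
)

```text
time_s: 2.4
position: [0.46, -0.2168, 0.2474]
tcp_rot: [[0.973, -0.23, -0.0], [-0.23, -0.973, 0.001], [-0.001, -0.001, -1.0]]
force: [1.3, 0.4, 0.5]
opening: 1.002
```

Run:
```python
from h import *
np.set_printoptions(precision=4,suppress=True)
c=grab('wrist','w2'); s=c['state']; print(s['time_s'],s['position'],s['tcp_rot'],s['joint_positions'],s['qvel'])
print(proj(c,[.5358,-.2015,.085]))
```

```text
2.4 [ 0.46   -0.2168  0.2474] [[ 0.9732 -0.23   -0.0004]
 [-0.23   -0.9732  0.0014]
 [-0.0007 -0.0012 -1.    ]] [-37.8734  19.4627  96.8264   0.0534  63.7759  65.4025] [-2.6603  0.1624 -0.5561 -2.4217 -0.5368 -1.4613]
(np.float64(275.8508460499122), np.float64(130.33417996408227))
```

View pics/w2.png

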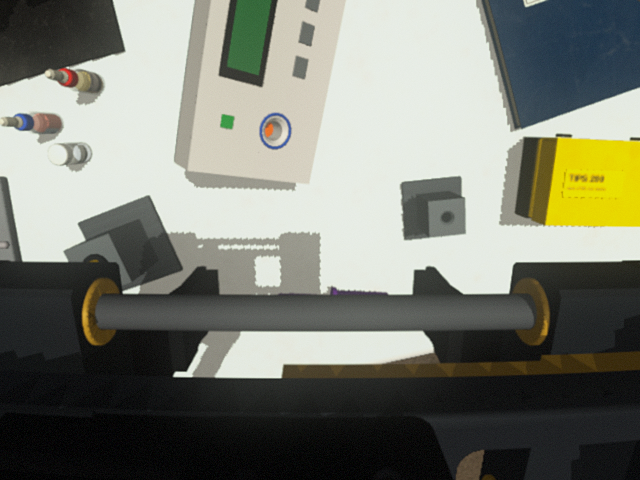

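The wrist picture shows the blue-ringed mouth at (275,131), with the orange face visible inside. The point measured from the top view projects to (276,130), so the two agree. Next I go above the grip post.

Call:
move_arm(
  moves=[
    {"hand": 87, "x": -0.307, "y": -0.971, "z": 0, "wx": 0, "wy": 0, "wz": 0},
    {"hand": 87, "x": -0.307, "y": -0.971, "z": 0, "wx": 0, "wy": 0, "wz": 0},
    {"hand": 87, "x": -0.307, "y": -0.971, "z": 0, "wx": 0, "wy": 0, "wz": 0},
    {"hand": 87, "x": -0.307, "y": -0.971, "z": 0, "wx": 0, "wy": 0, "wz": 0},
    {"hand": 87, "x": -0.307, "y": -0.971, "z": 0, "wx": 0, "wy": 0, "wz": 0},
    {"hand": 87, "x": -0.307, "y": -0.971, "z": 0, "wx": 0, "wy": 0, "wz": 0},
    {"hand": 87, "x": -0.307, "y": -0.971, "z": 0, "wx": 0, "wy": 0, "wz": 0},
    {"hand": 87, "x": -0.307, "y": -0.971, "z": 0, "wx": 0, "wy": 0, "wz": 0},
    {"hand": 87, "x": -0.307, "y": -0.971, "z": 0, "wx": 0, "wy": 0, "wz": 0},
    {"hand": 87, "x": -0.307, "y": -0.971, "z": 0, "wx": 0, "wy": 0, "wz": 0},
    {"hand": 87, "x": -0.307, "y": -0.971, "z": 0, "wx": 0, "wy": 0, "wz": 0},
    {"hand": 87, "x": -0.307, "y": -0.971, "z": 0, "wx": 0, "wy": 0, "wz": 0},
    {"hand": 87, "x": -0.307, "y": -0.971, "z": 0, "wx": 0, "wy": 0, "wz": 0},
    {"hand": 87, "x": -0.307, "y": -0.971, "z": 0, "wx": 0, "wy": 0, "wz": 0},
    {"hand": 87, "x": -0.307, "y": -0.971, "z": 0, "wx": 0, "wy": 0, "wz": 0},
    {"hand": 87, "x": -0.307, "y": -0.971, "z": 0, "wx": 0, "wy": 0, "wz": 0},
    {"hand": 87, "x": -0.307, "y": -0.971, "z": 0, "wx": 0, "wy": 0, "wz": 0},
    {"hand": 87, "x": -0.307, "y": -0.971, "z": 0, "wx": 0, "wy": 0, "wz": 0},
    {"hand": 87, "x": -0.307, "y": -0.971, "z": 0, "wx": 0, "wy": 0, "wz": 0},
    {"hand": 87, "x": 0, "y": 0, "z": 0, "wx": 0, "wy": 0, "wz": 0},
  ],
)

```text
time_s: 4.45
position: [0.4269, 0.2646, 0.2475]
tcp_rot: [[0.973, -0.232, 0.001], [-0.232, -0.973, 0.001], [0.001, -0.001, -1.0]]
force: [0.7, -0.9, 0.6]
opening: 1.002
```

Run:
```python
from h import *
np.set_printoptions(precision=4,suppress=True)
c=grab('wrist','w3'); s=c['state']; print(s['time_s'],s['position'],s['tcp_rot'],s['joint_positions'])
print(proj(c,[.4239,.2659,.087]),proj(c,[.5073,.245,.038]),proj(c,[.4978,.2245,.042]))
```

```text
4.45 [0.4269 0.2646 0.2475] [[ 0.9727 -0.2322  0.0009]
 [-0.2322 -0.9727  0.0006]
 [ 0.0008 -0.0008 -1.    ]] [ 19.0142  18.8946  97.7242   0.0185  63.3188 122.4304]
(np.float64(314.7907744109266), np.float64(219.23126804222244)) (np.float64(315.93946674983465), np.float64(117.42783989778161)) (np.float64(340.04742861130734), np.float64(122.28712201882301))
```

View pics/w3.png

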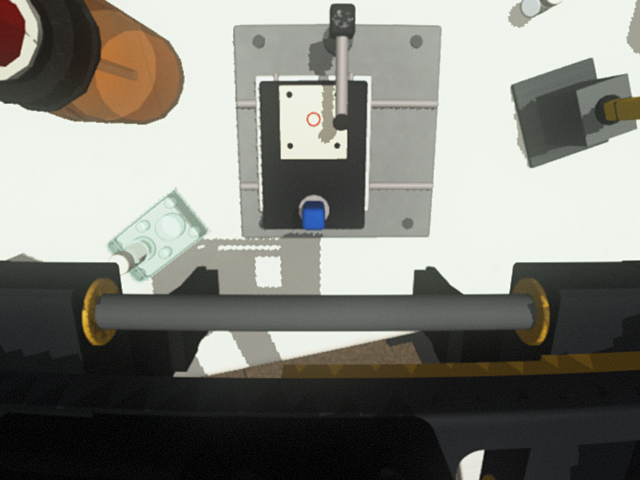

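Run:
```python
from h import *
np.set_printoptions(precision=4,suppress=True)
c=load('w3'); crop(c,220,450,0,245,3,'w3c')
im=c['image']; hsv=cv2.cvtColor(im,cv2.COLOR_RGB2HSV).astype(int)
red=((hsv[...,0]<8)|(hsv[...,0]>172))&(hsv[...,1]>60)
m=np.zeros_like(red);m[105:135,300:330]=red[105:135,300:330]; y,x=np.nonzero(m); e=cv2.fitEllipse(np.c_[x,y].astype(np.float32)); print(e,onz(c,*e[0],.038))
```

```text
((313.1626892089844, 118.7277603149414), (12.498406410217285, 13.08665657043457), 11.1281099319458) [0.5068 0.2478 0.038 ]
```

View pics/w3c.png

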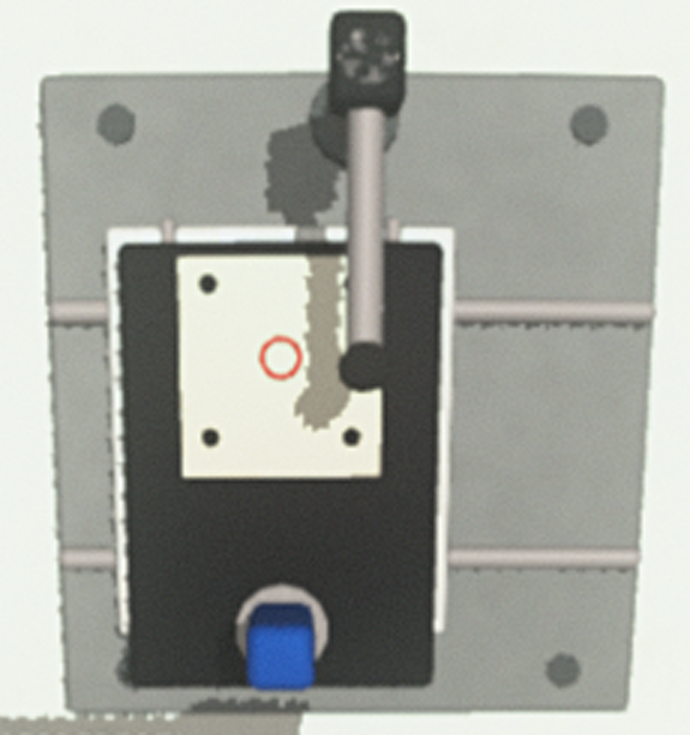

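Wrist crop: the ring is at (313,119), which casts to (0.507, 0.248); the top view gave (0.507, 0.248). The post's top face is at (314,219), about (0.424, 0.267), 85 mm from the ring as it should be. Now the descent.

Call:
move_arm(
  moves=[
    {"hand": 87, "x": -0.12, "y": -0.07, "z": 0.8, "wx": 0, "wy": 0, "wz": 0},
    {"hand": 87, "x": 0, "y": 0, "z": 1, "wx": 0, "wy": 0, "wz": 0},
    {"hand": 87, "x": 0, "y": 0, "z": 1, "wx": 0, "wy": 0, "wz": 0},
    {"hand": 87, "x": 0, "y": 0, "z": 1, "wx": 0, "wy": 0, "wz": 0},
    {"hand": 87, "x": 0, "y": 0, "z": 1, "wx": 0, "wy": 0, "wz": 0},
    {"hand": 87, "x": 0, "y": 0, "z": 1, "wx": 0, "wy": 0, "wz": 0},
    {"hand": 87, "x": 0, "y": 0, "z": 1, "wx": 0, "wy": 0, "wz": 0},
    {"hand": 87, "x": 0, "y": 0, "z": 1, "wx": 0, "wy": 0, "wz": 0},
    {"hand": 87, "x": 0, "y": 0, "z": 0, "wx": 0, "wy": 0, "wz": 0},
    {"hand": 87, "x": 0, "y": 0, "z": 0, "wx": 0, "wy": 0, "wz": 0},
  ],
)

```text
time_s: 5.5
position: [0.4242, 0.2646, 0.0526]
tcp_rot: [[0.972, -0.236, -0.001], [-0.236, -0.972, -0.001], [-0.001, 0.001, -1.0]]
force: [0.4, -0.2, 0.2]
opening: 1.001
```

Call:
move_arm(
  moves=[
    {"hand": 30, "x": 0, "y": -0.08, "z": 0, "wx": 0, "wy": 0, "wz": 0},
    {"hand": 30, "x": 0, "y": 0, "z": 0, "wx": 0, "wy": 0, "wz": 0},
    {"hand": 10, "x": 0, "y": 0, "z": 0, "wx": 0, "wy": 0, "wz": 0},
    {"hand": 10, "x": 0, "y": 0, "z": 0, "wx": 0, "wy": 0, "wz": 0},
    {"hand": 10, "x": 0, "y": 0, "z": 0, "wx": 0, "wy": 0, "wz": 0},
    {"hand": 10, "x": 0, "y": 0, "z": 0, "wx": 0, "wy": 0, "wz": 0},
    {"hand": 10, "x": 0, "y": 0, "z": 0, "wx": 0, "wy": 0, "wz": 0},
    {"hand": 10, "x": 0, "y": 0, "z": 0, "wx": 0, "wy": 0, "wz": 0},
  ],
)

```text
time_s: 6.3
position: [0.4242, 0.2676, 0.0525]
tcp_rot: [[0.972, -0.235, -0.0], [-0.235, -0.972, -0.0], [-0.0, 0.0, -1.0]]
force: [-0.3, 0.2, -0.0]
opening: 0.352
```

Run:
```python
from h import *
np.set_printoptions(precision=4,suppress=True)
s=bot.read_state(); print(s['time_s'],s['position'],s['force'],s['opening'])
c=grab('wrist','w4'); d=grab('side','s4')
crop(c,220,450,0,245,3,'w4c'); crop(d,235,405,285,415,4,'s4c')
print(proj(c,[.4978,.2245,.042]))
```

```text
6.3 [0.4242 0.2676 0.0525] [-0.2666  0.2    -0.0489] 0.3524274748632566
(np.float64(372.70764315812863), np.float64(98.43474204811406))
```

View pics/w4c.png

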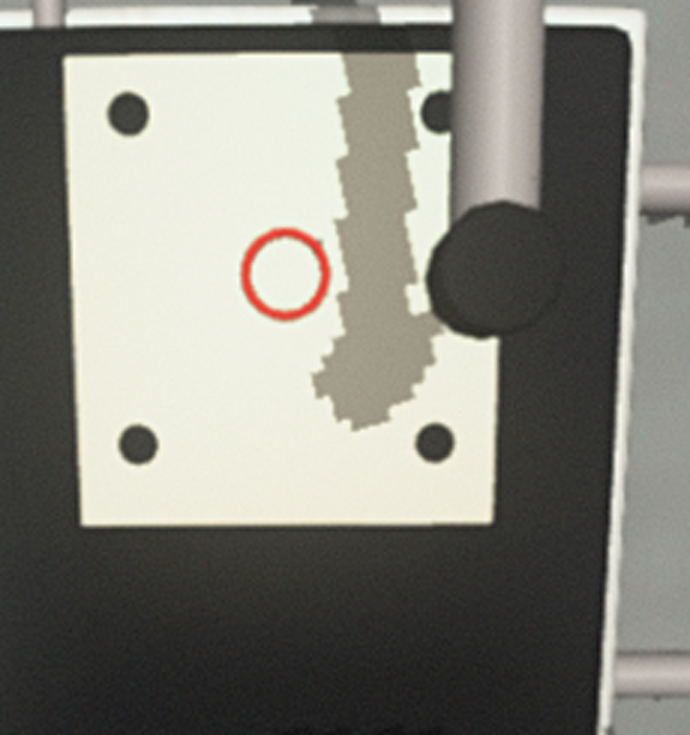

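View pics/s4c.png

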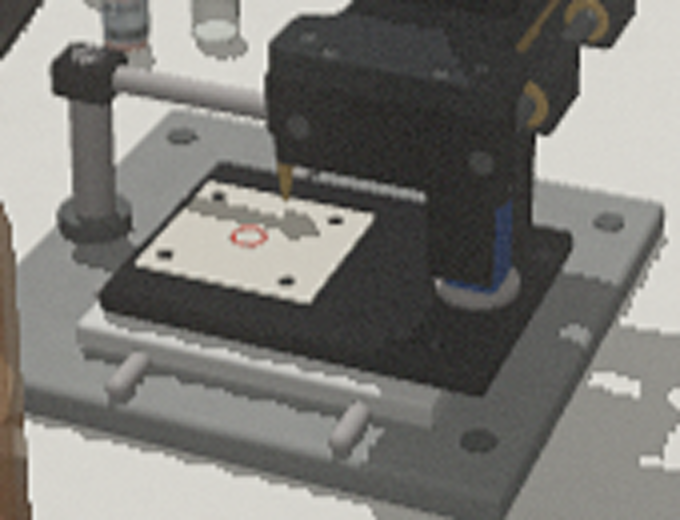

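Call:
move_arm(
  moves=[
    {"hand": 0, "x": 0, "y": 0, "z": 0, "wx": 0, "wy": 0, "wz": 0},
    {"hand": 0, "x": 0, "y": 0, "z": 0, "wx": 0, "wy": 0, "wz": 0},
    {"hand": 0, "x": 0, "y": 0, "z": 0, "wx": 0, "wy": 0, "wz": 0},
  ],
)

```text
time_s: 6.7
position: [0.4242, 0.2676, 0.0525]
tcp_rot: [[0.972, -0.235, -0.0], [-0.235, -0.972, -0.0], [-0.0, 0.0, -1.0]]
force: [-0.4, 0.1, -0.6]
opening: 0.228
```

The post is gripped: the opening is 20 mm, as it should be. In the side crop the tip is at about (287,200) and the ring at (249,237). I pull the carrier by the measured offset, −4.5 mm in tool x and +22.4 mm in tool y.

Call:
move_arm(
  moves=[
    {"hand": 0, "x": -0.045, "y": 0.224, "z": 0, "wx": 0, "wy": 0, "wz": 0},
    {"hand": 0, "x": -0.045, "y": 0.224, "z": 0, "wx": 0, "wy": 0, "wz": 0},
    {"hand": 0, "x": -0.045, "y": 0.224, "z": 0, "wx": 0, "wy": 0, "wz": 0},
    {"hand": 0, "x": -0.045, "y": 0.224, "z": 0, "wx": 0, "wy": 0, "wz": 0},
    {"hand": 0, "x": 0, "y": 0, "z": 0, "wx": 0, "wy": 0, "wz": 0},
    {"hand": 0, "x": 0, "y": 0, "z": 0, "wx": 0, "wy": 0, "wz": 0},
  ],
)

```text
time_s: 7.3
position: [0.4138, 0.246, 0.0525]
tcp_rot: [[0.972, -0.235, -0.002], [-0.235, -0.972, -0.001], [-0.001, 0.002, -1.0]]
force: [1.0, -2.5, -1.7]
opening: 0.229
```

Run:
```python
from h import *
np.set_printoptions(precision=4,suppress=True)
s=bot.read_state(); print(s['time_s'],s['position'],s['force'],s['opening'])
c=grab('wrist','w5'); d=grab('side','s5'); t=grab('top','t5')
crop(c,220,450,0,245,3,'w5c'); crop(d,275,345,315,375,10,'s5c'); crop(t,165,215,225,275,12,'t5c')
im=d['image'][325:360,275:330]; hsv=cv2.cvtColor(im,cv2.COLOR_RGB2HSV).astype(int)
m=((hsv[...,0]<8)|(hsv[...,0]>172))&(hsv[...,1]>60); y,x=np.nonzero(m); print(sorted(zip(x+275,y+325)))
```

```text
7.3 [0.4138 0.246  0.0525] [ 0.9544 -2.4614 -1.6889] 0.22924803453090756
[(np.int64(303), np.int64(336)), (np.int64(303), np.int64(337)), (np.int64(303), np.int64(338)), (np.int64(304), np.int64(335)), (np.int64(305), np.int64(335)), (np.int64(305), np.int64(339)), (np.int64(307), np.int64(339)), (np.int64(308), np.int64(335)), (np.int64(308), np.int64(339)), (np.int64(309), np.int64(335)), (np.int64(310), np.int64(336)), (np.int64(310), np.int64(337)), (np.int64(310), np.int64(338))]
```

View pics/w5c.png

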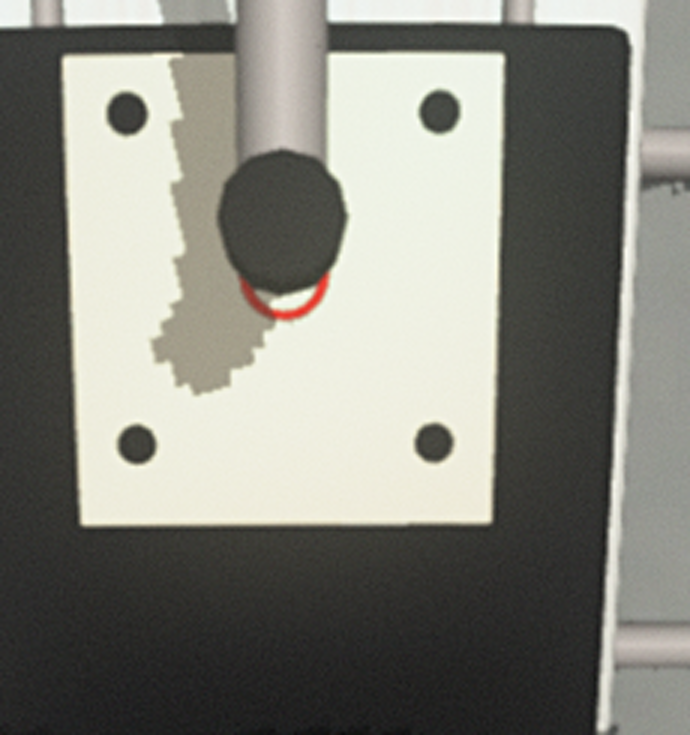

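View pics/s5c.png

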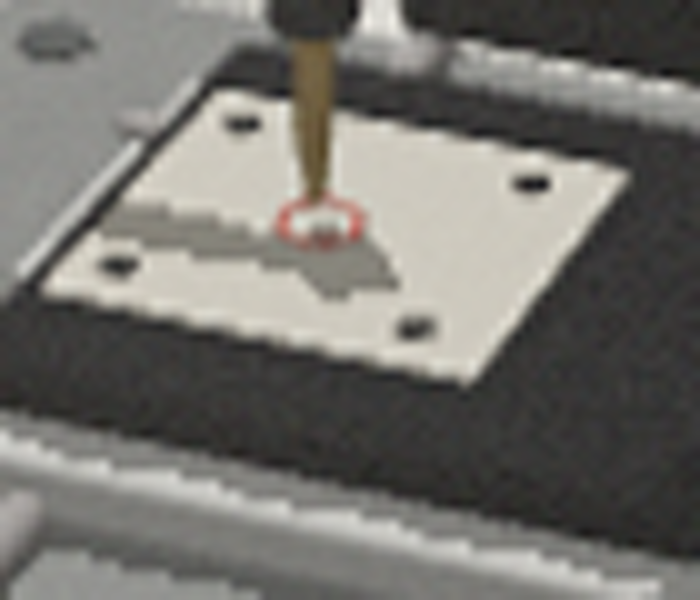

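View pics/t5c.png

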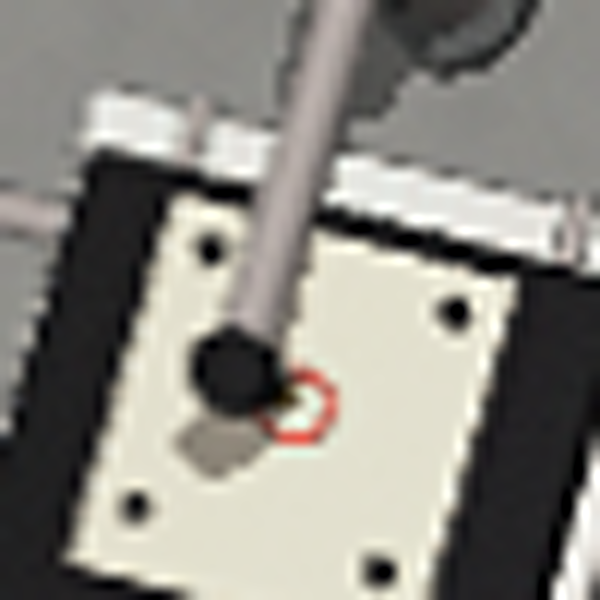

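Run:
```python
from h import *
np.set_printoptions(precision=4,suppress=True)
c=load('w5'); d=load('s5'); t=load('t5')
f=lambda k,u0,v0,p:(u0+(p[0]+.5)/k-.5, v0+(p[1]+.5)/k-.5)
r=onz(c,*f(3,220,0,(285,275)),.038); 
for z in(.083,.088,.093): print('wrist head-ring',z,(onz(c,*f(3,220,0,(283,220)),z)-r)[:2])
print('side tip-ring',[(onz(d,*f(10,275,315,(316,y)),.042)-onz(d,*f(10,275,315,(320,222)),.038))[:2] for y in(195,199)])
print('top', (onz(t,*f(12,165,225,(296,400)),.042)-onz(t,*f(12,165,225,(300,408)),.038))[:2])
```

```text
wrist head-ring 0.083 [ 0.001 -0.   ]
wrist head-ring 0.088 [0.0002 0.0001]
wrist head-ring 0.093 [-0.0005  0.0003]
side tip-ring [array([ 0.0007, -0.0007]), array([0.0005, 0.0004])]
top [ 0.0009 -0.0003]
```

All three views put the pointer within about 1 mm of the ring's centre, well inside the 5 mm radius. Opening and rising.

Call:
move_arm(
  moves=[
    {"hand": 50, "x": 0, "y": 0, "z": 0, "wx": 0, "wy": 0, "wz": 0},
    {"hand": 50, "x": 0, "y": 0, "z": 0, "wx": 0, "wy": 0, "wz": 0},
    {"hand": 50, "x": 0, "y": 0, "z": 0, "wx": 0, "wy": 0, "wz": 0},
    {"hand": 50, "x": 0, "y": 0, "z": 0, "wx": 0, "wy": 0, "wz": 0},
    {"hand": 50, "x": 0, "y": 0, "z": 0, "wx": 0, "wy": 0, "wz": 0},
    {"hand": 50, "x": 0, "y": 0, "z": -0.6, "wx": 0, "wy": 0, "wz": 0},
    {"hand": 50, "x": 0, "y": 0, "z": -0.8, "wx": 0, "wy": 0, "wz": 0},
    {"hand": 50, "x": 0, "y": 0, "z": -0.8, "wx": 0, "wy": 0, "wz": 0},
    {"hand": 50, "x": 0, "y": 0, "z": -0.8, "wx": 0, "wy": 0, "wz": 0},
    {"hand": 50, "x": 0, "y": 0, "z": -0.8, "wx": 0, "wy": 0, "wz": 0},
    {"hand": 50, "x": 0, "y": 0, "z": -0.8, "wx": 0, "wy": 0, "wz": 0},
    {"hand": 50, "x": 0, "y": 0, "z": -0.8, "wx": 0, "wy": 0, "wz": 0},
    {"hand": 50, "x": 0, "y": 0, "z": -0.8, "wx": 0, "wy": 0, "wz": 0},
    {"hand": 50, "x": 0, "y": 0, "z": 0, "wx": 0, "wy": 0, "wz": 0},
  ],
)

```text
time_s: 8.85
position: [0.4163, 0.2476, 0.2099]
tcp_rot: [[0.972, -0.235, 0.006], [-0.235, -0.972, 0.002], [0.005, -0.003, -1.0]]
force: [-0.2, 0.7, -0.3]
opening: 0.575
```

Run:
```python
from h import *
np.set_printoptions(precision=4,suppress=True)
s=bot.read_state(); print(s['time_s'],s['position'],s['tcp_rot'],s['force'],s['opening'],s['joint_positions'])
d=grab('side','s6'); crop(d,275,345,315,375,10,'s6c')
```

```text
8.85 [0.4163 0.2476 0.2099] [[ 0.9719 -0.2353  0.0057]
 [-0.2353 -0.9719  0.0019]
 [ 0.0051 -0.0032 -1.    ]] [-0.2479  0.711  -0.2991] 0.5749092490614189 [ 17.4879  20.3571 102.8873   0.0091  56.4127 121.0941]
```

View pics/s6c.png

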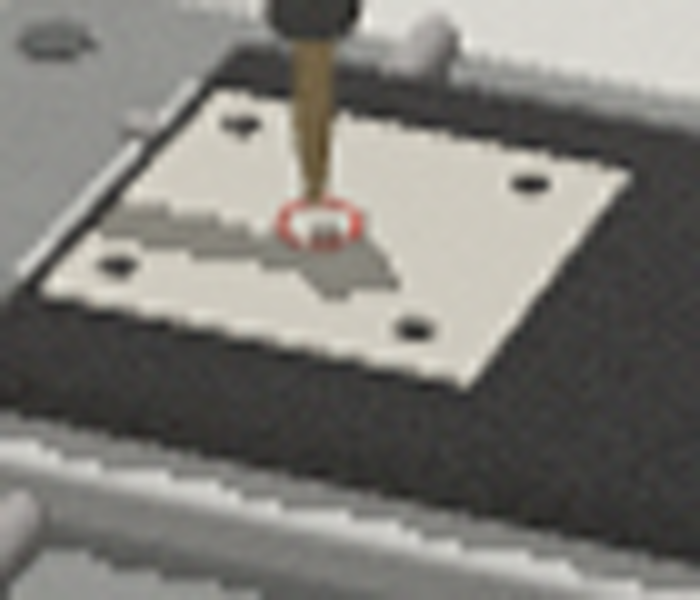

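The carrier stays on its datum: the side crop still has the ring at (320,222) and the tip at (316,196). Next I turn to the stand's axes and go above the stylus. The candidates in the top view are the yellow-handled stylus at (300,276), in the larger stand with the 90 mm foot, and the purple look-alike at (400,335), beside the small stand at (460,300). The yellow one in the large stand fits the description.

Call:
move_arm(
  moves=[
    {"hand": 60, "x": 0, "y": 0, "z": -0.3, "wx": 0, "wy": 0, "wz": -6.1},
    {"hand": 60, "x": 0, "y": 0, "z": 0, "wx": 0, "wy": 0, "wz": -6.1},
    {"hand": 60, "x": 0, "y": 0, "z": 0, "wx": 0, "wy": 0, "wz": -6.1},
    {"hand": 60, "x": 0.074, "y": 0.931, "z": 0, "wx": 0, "wy": 0, "wz": 0},
    {"hand": 60, "x": 0.074, "y": 0.931, "z": 0, "wx": 0, "wy": 0, "wz": 0},
    {"hand": 60, "x": 0.074, "y": 0.931, "z": 0, "wx": 0, "wy": 0, "wz": 0},
    {"hand": 60, "x": 0.074, "y": 0.931, "z": 0, "wx": 0, "wy": 0, "wz": 0},
    {"hand": 60, "x": 0.074, "y": 0.931, "z": 0, "wx": 0, "wy": 0, "wz": 0},
    {"hand": 60, "x": 0.074, "y": 0.931, "z": 0, "wx": 0, "wy": 0, "wz": 0},
    {"hand": 60, "x": 0.074, "y": 0.931, "z": 0, "wx": 0, "wy": 0, "wz": 0},
    {"hand": 60, "x": 0.074, "y": 0.931, "z": 0, "wx": 0, "wy": 0, "wz": 0},
    {"hand": 60, "x": 0.074, "y": 0.931, "z": 0, "wx": 0, "wy": 0, "wz": 0},
    {"hand": 60, "x": 0.074, "y": 0.931, "z": 0, "wx": 0, "wy": 0, "wz": 0},
    {"hand": 60, "x": 0.074, "y": 0.931, "z": 0, "wx": 0, "wy": 0, "wz": 0},
    {"hand": 60, "x": 0, "y": 0, "z": 0, "wx": 0, "wy": 0, "wz": 0},
    {"hand": 60, "x": 0, "y": 0, "z": 0, "wx": 0, "wy": 0, "wz": 0},
  ],
)

```text
time_s: 10.5
position: [0.4549, -0.0065, 0.214]
tcp_rot: [[0.997, 0.08, -0.003], [0.08, -0.997, 0.001], [-0.003, -0.001, -1.0]]
force: [-0.6, 0.1, -0.0]
opening: 0.695
```

Run:
```python
from h import *
np.set_printoptions(precision=4,suppress=True)
c=grab('wrist','w7'); s=c['state']; print(s['time_s'],s['position'],s['tcp_rot'],s['force'],s['opening'],s['joint_positions'])
crop(c,210,430,120,300,3.6,'w7c')
f=load('s6'); crop(f,320,420,200,320,6,'s7c')
print(proj(c,[.4575,-.006,.137]),proj(c,[.4575,-.006,.072]))
```

```text
10.5 [ 0.4549 -0.0065  0.214 ] [[ 0.9968  0.0801 -0.0026]
 [ 0.0801 -0.9968  0.0012]
 [-0.0025 -0.0014 -1.    ]] [-0.5768  0.0671 -0.0291] 0.6949795752662735 [-14.9561  17.9907 106.0958   0.0312  56.0768  70.4303]
(np.float64(315.51475113449976), np.float64(237.2488658995842)) (np.float64(315.6204531167264), np.float64(216.42846837256337))
```

View pics/w7.png

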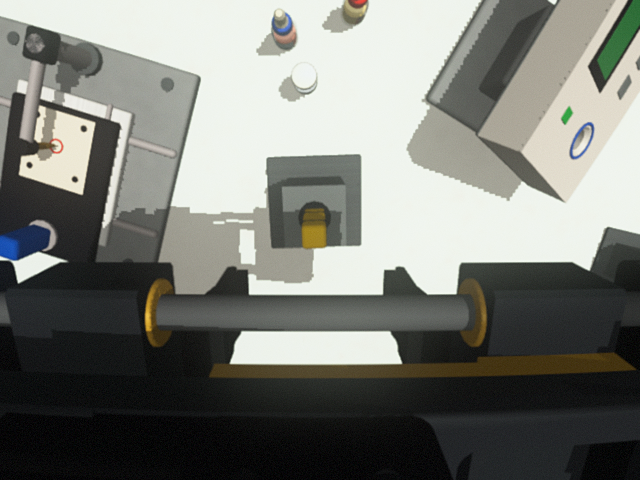

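View pics/s7c.png

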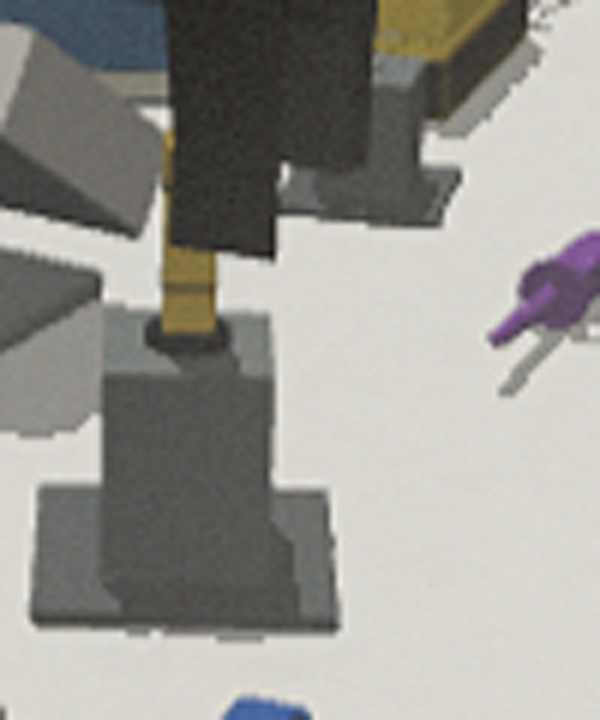

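View pics/w7c.png

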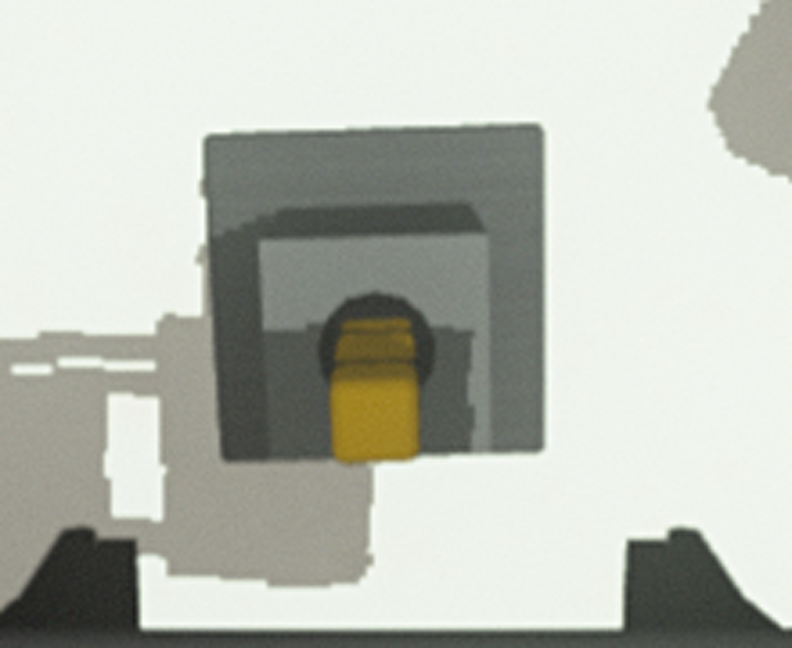

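Run:
```python
from h import *
np.set_printoptions(precision=4,suppress=True)
def ring(c,b):
    u0,u1,v0,v1=b; h=cv2.cvtColor(c['image'][v0:v1,u0:u1],cv2.COLOR_RGB2HSV).astype(int)
    m=(h[...,0]>100)&(h[...,0]<130)&(h[...,1]>90); y,x=np.nonzero(m); e=cv2.fitEllipse(np.c_[x+u0,y+v0].astype(np.float32)); return e
t=load('top0');w2=load('w2');w7=load('w7')
et=ring(t,(394,412,230,252)); e2=ring(w2,(255,298,108,155)); e7=ring(w7,(560,605,115,165))
print(et,e2,e7)
print('tri all',tri((t,*et[0]),(w2,*e2[0]),(w7,*e7[0])),'tw2',tri((t,*et[0]),(w2,*e2[0])),'tw7',tri((t,*et[0]),(w7,*e7[0])),'w2w7',tri((w2,*e2[0]),(w7,*e7[0])))
for c,e in((t,et),(w2,e2),(w7,e7)): print(onz(c,*e[0],.08),onz(c,*e[0],.085),dep(c,*e[0]))
# face plane from w2 depth
def plane(c,pts):
    m=np.zeros((480,640),np.uint8); cv2.fillPoly(m,[np.array(pts,np.int32)],1); A=np.array([dep(c,u,v) for v,u in np.argwhere(m) if c['z_map'][v,u]>0])
    o=A.mean(0)
    for _ in range(3):
        w=np.linalg.svd(A-o)[2][2]; w*=np.sign(w[2]); r=(A-o)@w; A=A[abs(r-np.median(r))<.004]; o=A.mean(0)
    return o,w,r.std(),len(A)
for c,p in((w2,[(225,10),(330,10),(300,175),(195,160)]),(w7,[(500,130),(560,60),(620,110),(565,190)])):
    o,w,r,n=plane(c,p);print(o,w,r,n,np.degrees(np.arccos(w[2])),np.degrees(np.arctan2(-w[1],-w[0])))
```

```text
((401.2117614746094, 240.161376953125), (10.48244857788086, 13.956599235534668), 10.986745834350586) ((274.9095458984375, 130.52061462402344), (29.282413482666016, 33.984249114990234), 5.646783828735352) ((581.6604614257812, 140.5158233642578), (14.816116333007812, 38.00223922729492), 27.989418029785156)
tri all [ 0.5357 -0.2011  0.0873] tw2 [ 0.5356 -0.2011  0.0886] tw7 [ 0.5357 -0.2015  0.0867] w2w7 [ 0.5357 -0.201   0.0874]
[ 0.5368 -0.2024  0.08  ] [ 0.536  -0.2017  0.085 ] [ 0.5373 -0.203   0.0764]
[ 0.536  -0.2002  0.08  ] [ 0.5358 -0.2007  0.085 ] [ 0.5364 -0.1993  0.0702]
[ 0.5361 -0.2061  0.08  ] [ 0.5358 -0.2026  0.085 ] [ 0.536  -0.2055  0.0809]
[ 0.5675 -0.2016  0.096 ] [-0.2478 -0.5238  0.815 ] 0.0008143303069894995 16686 35.412434111061124 64.68644446018789
[ 0.542  -0.1795  0.1021] [-0.2335 -0.5103  0.8277] 0.0010086451298003968 6038 34.137959159973846 65.41440306779545
```

The wrist crop shows the yellow handle's top face at (314,236) in the full picture. The stylus stands in the large stand and is square to the jaws. The mouth triangulates to (0.5357, −0.2012, 0.087), and the face tilts 35° with its up-slope at 65° yaw. Descending onto the handle.

Call:
move_arm(
  moves=[
    {"hand": 60, "x": 0.136, "y": -0.04, "z": 0.5, "wx": 0, "wy": 0, "wz": 0},
    {"hand": 60, "x": 0, "y": 0, "z": 0.9, "wx": 0, "wy": 0, "wz": 0},
    {"hand": 60, "x": 0, "y": 0, "z": 0.9, "wx": 0, "wy": 0, "wz": 0},
    {"hand": 60, "x": 0, "y": 0, "z": 0.9, "wx": 0, "wy": 0, "wz": 0},
    {"hand": 60, "x": 0, "y": 0, "z": 0.9, "wx": 0, "wy": 0, "wz": 0},
    {"hand": 60, "x": 0, "y": 0, "z": 0.9, "wx": 0, "wy": 0, "wz": 0},
    {"hand": 60, "x": 0, "y": 0, "z": 0, "wx": 0, "wy": 0, "wz": 0},
    {"hand": 60, "x": 0, "y": 0, "z": 0, "wx": 0, "wy": 0, "wz": 0},
  ],
)

```text
time_s: 11.35
position: [0.4586, -0.0044, 0.0899]
tcp_rot: [[0.997, 0.083, -0.002], [0.083, -0.997, 0.001], [-0.001, -0.001, -1.0]]
force: [0.0, 0.2, -0.2]
opening: 0.69
```

Call:
move_arm(
  moves=[
    {"hand": 0, "x": 0, "y": 0, "z": 0, "wx": 0, "wy": 0, "wz": 0},
    {"hand": 0, "x": 0, "y": 0, "z": 0, "wx": 0, "wy": 0, "wz": 0},
    {"hand": 0, "x": 0, "y": 0, "z": 0, "wx": 0, "wy": 0, "wz": 0},
    {"hand": 0, "x": 0, "y": 0, "z": 0, "wx": 0, "wy": 0, "wz": 0},
    {"hand": 0, "x": 0, "y": 0, "z": 0, "wx": 0, "wy": 0, "wz": 0},
    {"hand": 0, "x": 0, "y": 0, "z": 0, "wx": 0, "wy": 0, "wz": 0},
    {"hand": 0, "x": 0, "y": 0, "z": 0, "wx": 0, "wy": 0, "wz": 0},
    {"hand": 0, "x": 0, "y": 0, "z": 0, "wx": 0, "wy": 0, "wz": 0},
  ],
)

```text
time_s: 12.15
position: [0.4591, -0.0054, 0.0901]
tcp_rot: [[0.997, 0.082, 0.0], [0.082, -0.997, -0.0], [0.0, 0.0, -1.0]]
force: [-0.4, -0.6, 1.1]
opening: 0.183
```

Run:
```python
from h import *
np.set_printoptions(precision=4,suppress=True)
c=grab('wrist','w8'); s=c['state']; print(s['time_s'],s['position'],s['tcp_rot'],s['force'],s['moment'],s['opening'])
crop(c,210,430,80,300,2.5,'w8c')
```

```text
12.15 [ 0.4591 -0.0054  0.0901] [[ 0.9967  0.0817  0.    ]
 [ 0.0817 -0.9967 -0.    ]
 [ 0.      0.     -1.    ]] [-0.3635 -0.6327  1.0902] [ 0.023   0.0614 -0.0212] 0.1828369940720799
```

View pics/w8.png

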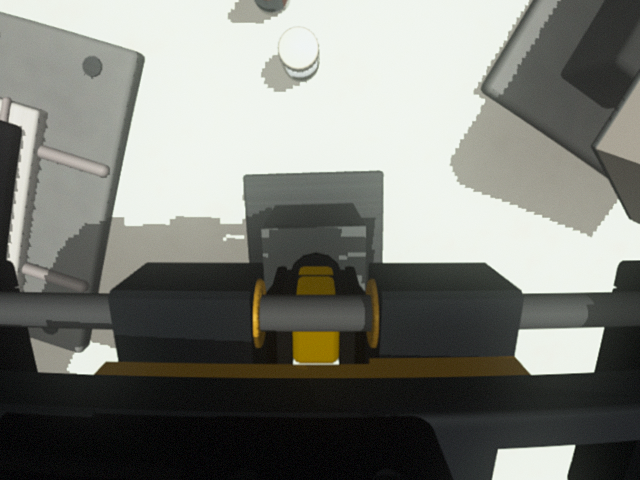

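Opening 15.9 mm, so the handle is held square. The tip is 78 mm beyond the TCP. Lifting.

Call:
move_arm(
  moves=[
    {"hand": 0, "x": 0, "y": 0, "z": -0.4, "wx": 0, "wy": 0, "wz": 0},
    {"hand": 0, "x": 0, "y": 0, "z": -0.8, "wx": 0, "wy": 0, "wz": 0},
    {"hand": 0, "x": 0, "y": 0, "z": -0.8, "wx": 0, "wy": 0, "wz": 0},
    {"hand": 0, "x": 0, "y": 0, "z": -0.8, "wx": 0, "wy": 0, "wz": 0},
    {"hand": 0, "x": 0, "y": 0, "z": -0.9, "wx": 0, "wy": 0, "wz": 0},
    {"hand": 0, "x": 0, "y": 0, "z": -0.9, "wx": 0, "wy": 0, "wz": 0},
    {"hand": 0, "x": 0, "y": 0, "z": -0.9, "wx": 0, "wy": 0, "wz": 0},
    {"hand": 0, "x": 0, "y": 0, "z": -0.9, "wx": 0, "wy": 0, "wz": 0},
    {"hand": 0, "x": 0, "y": 0, "z": -0.8, "wx": 0, "wy": 0, "wz": 0},
    {"hand": 0, "x": 0, "y": 0, "z": 0, "wx": 0, "wy": 0, "wz": 0},
    {"hand": 0, "x": 0, "y": 0, "z": 0, "wx": 0, "wy": 0, "wz": 0},
  ],
)

```text
time_s: 13.3
position: [0.4587, -0.0052, 0.2701]
tcp_rot: [[0.997, 0.082, 0.0], [0.082, -0.997, -0.0], [0.0, 0.0, -1.0]]
force: [-0.2, 0.7, -0.4]
opening: 0.179
```

```bash
cat > plan.py <<'E'
from h import *
from scipy.spatial.transform import Rotation as Ro
np.set_printoptions(precision=4,suppress=True)
a=np.radians(64.9); n=np.array([-.5736*np.cos(a),-.5736*np.sin(a),.8192]); mouth=np.array([.5357,-.2012,.087]); L=.0781
def cur():
    s=bot.read_state(); return s,np.array(s['tcp_rot']),np.array(s['position'])
def tiltrot(R):
    z=R[:,2]; ax=np.cross(z,-n); s=np.linalg.norm(ax); ang=np.degrees(np.arctan2(s,z@-n)); return R.T@(ax/s)*ang
def shift(R,d): return R.T@d/.025
E
python3 - <<'E'
from plan import *
s,R,p=cur(); print(s['time_s'],p,R,s['force'],s['moment'],s['opening'],s['joint_positions'])
rv=tiltrot(R); print('turn',rv,np.linalg.norm(rv),rv/5)
R2=R@Ro.from_rotvec(np.radians(rv)).as_matrix(); print(R2)
tgt=mouth+n*(.07+L); print(tgt,shift(R2,tgt-p))
c=grab('side','s9'); crop(c,280,440,150,320,4,'s9c')
E
```

```text
13.3 [ 0.4587 -0.0052  0.2701] [[ 0.9967  0.0817  0.0002]
 [ 0.0817 -0.9967 -0.    ]
 [ 0.0002  0.0001 -1.    ]] [-0.2001  0.6536 -0.4023] [ 0.0062 -0.0035 -0.0355] 0.1793817011675801 [-14.6526  13.6881 101.502    0.001   64.7975  70.6627]
turn [30.3787 17.3749 -0.    ] 34.99643484135319 [ 6.0757  3.475  -0.    ]
[[ 0.9585  0.1483  0.2433]
 [ 0.0004 -0.8545  0.5194]
 [ 0.2849 -0.4978 -0.8192]]
[ 0.4997 -0.2781  0.2083] [ 0.8628 10.8016 -3.2486]
```

View pics/s9c.png

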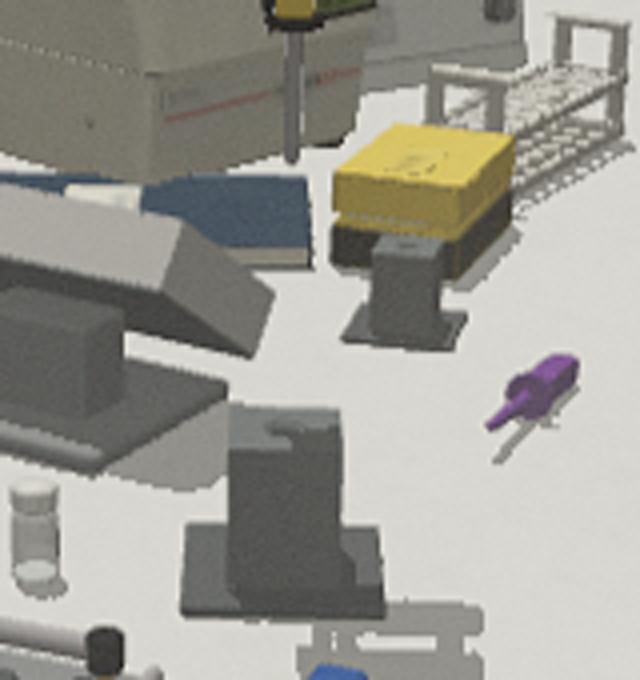

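The side crop shows the empty stand and the stylus hanging straight, its shank at (293,95). Next the tilt.

Call:
move_arm(
  moves=[
    {"hand": 0, "x": 0, "y": 0.5, "z": 0, "wx": 5.06, "wy": 2.9, "wz": 0},
    {"hand": 0, "x": 0, "y": 0.5, "z": 0, "wx": 5.06, "wy": 2.9, "wz": 0},
    {"hand": 0, "x": 0, "y": 0.5, "z": 0, "wx": 5.06, "wy": 2.9, "wz": 0},
    {"hand": 0, "x": 0, "y": 0.5, "z": 0, "wx": 5.06, "wy": 2.9, "wz": 0},
    {"hand": 0, "x": 0, "y": 0.5, "z": 0, "wx": 5.06, "wy": 2.9, "wz": 0},
    {"hand": 0, "x": 0, "y": 0.5, "z": 0, "wx": 5.06, "wy": 2.9, "wz": 0},
    {"hand": 0, "x": 0, "y": 0, "z": 0, "wx": 0, "wy": 0, "wz": 0},
  ],
)

```text
time_s: 14.05
position: [0.4657, -0.0802, 0.251]
tcp_rot: [[0.96, 0.141, 0.243], [-0.007, -0.854, 0.521], [0.281, -0.501, -0.819]]
force: [-0.0, 0.5, -0.5]
opening: 0.182
```

Run:
```python
from plan import *
s,R,p=cur(); print(s['time_s'],p,R,s['force'],s['opening'],s['joint_positions'])
print('turn left',tiltrot(R))
tgt=mouth+n*(.07+L); print(tgt,shift(R,tgt-p))
```

```text
14.05 [ 0.4657 -0.0802  0.251 ] [[ 0.9598  0.1407  0.2431]
 [-0.0067 -0.8538  0.5205]
 [ 0.2807 -0.5012 -0.8185]] [-0.0352  0.5065 -0.4637] 0.18197481788257638 [-45.4296  19.8825 106.9495  34.7831  70.7056  23.3856]
turn left [-0.0736  0.0045  0.    ]
[ 0.4997 -0.2781  0.2083] [ 0.8787  7.8068 -2.3941]
```

Call:
move_arm(
  moves=[
    {"hand": 0, "x": 0.088, "y": 0.781, "z": -0.24, "wx": 0, "wy": 0, "wz": 0},
    {"hand": 0, "x": 0.088, "y": 0.781, "z": -0.24, "wx": 0, "wy": 0, "wz": 0},
    {"hand": 0, "x": 0.088, "y": 0.781, "z": -0.24, "wx": 0, "wy": 0, "wz": 0},
    {"hand": 0, "x": 0.088, "y": 0.781, "z": -0.24, "wx": 0, "wy": 0, "wz": 0},
    {"hand": 0, "x": 0.088, "y": 0.781, "z": -0.24, "wx": 0, "wy": 0, "wz": 0},
    {"hand": 0, "x": 0.088, "y": 0.781, "z": -0.24, "wx": 0, "wy": 0, "wz": 0},
    {"hand": 0, "x": 0.088, "y": 0.781, "z": -0.24, "wx": 0, "wy": 0, "wz": 0},
    {"hand": 0, "x": 0.088, "y": 0.781, "z": -0.24, "wx": 0, "wy": 0, "wz": 0},
    {"hand": 0, "x": 0.088, "y": 0.781, "z": -0.24, "wx": 0, "wy": 0, "wz": 0},
    {"hand": 0, "x": 0.088, "y": 0.781, "z": -0.24, "wx": 0, "wy": 0, "wz": 0},
    {"hand": 0, "x": 0, "y": 0, "z": 0, "wx": 0, "wy": 0, "wz": 0},
    {"hand": 0, "x": 0, "y": 0, "z": 0, "wx": 0, "wy": 0, "wz": 0},
  ],
)

```text
time_s: 15.25
position: [0.5021, -0.2755, 0.212]
tcp_rot: [[0.959, 0.148, 0.243], [0.001, -0.854, 0.52], [0.285, -0.498, -0.819]]
force: [0.2, -0.1, -1.3]
opening: 0.184
```

Run:
```python
from plan import *
s,R,p=cur(); print(s['time_s'],p,s['force'],s['opening'],s['joint_positions'])
print('turn left',tiltrot(R))
tip=p+R[:,2]*L; d=tip-mouth; print('tip rel mouth: normal',d@n,'shift to mouth+10mm',shift(R,mouth+n*(.010+L)-p))
c=grab('wrist','w10'); t=grab('top','t10'); crop(t,340,450,155,300,5,'t10c')
print(proj(c,mouth),proj(c,tip),proj(t,mouth),proj(t,tip))
```

```text
15.25 [ 0.5021 -0.2755  0.212 ] [ 0.1969 -0.1256 -1.2508] 0.1839780011947522 [-55.9147  33.5638  87.9491  30.0328  79.7855  18.2804]
turn left [-0.0178  0.0105  0.    ]
tip rel mouth: normal 0.07101568246314036 shift to mouth+10mm [-0.1342  0.15    2.4403]
(np.float64(320.9517825704748), np.float64(222.52467947209053)) (np.float64(316.6115188624969), np.float64(241.4493649362726)) (np.float64(401.08951609404295), np.float64(240.15113992470887)) (np.float64(424.16572432028113), np.float64(243.39376531378056))
```

View pics/w10.png

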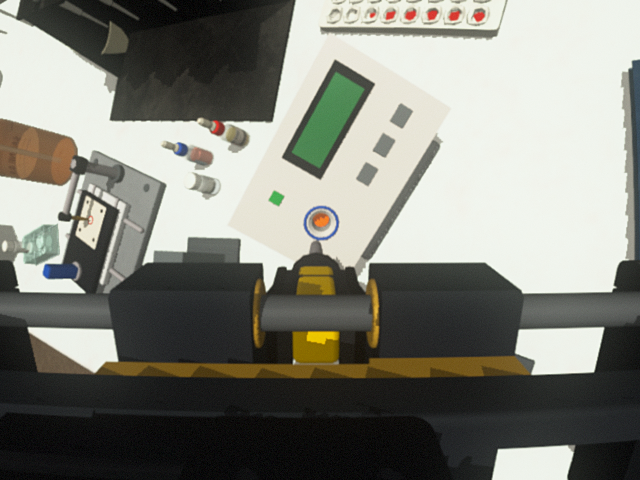

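View pics/t10c.png

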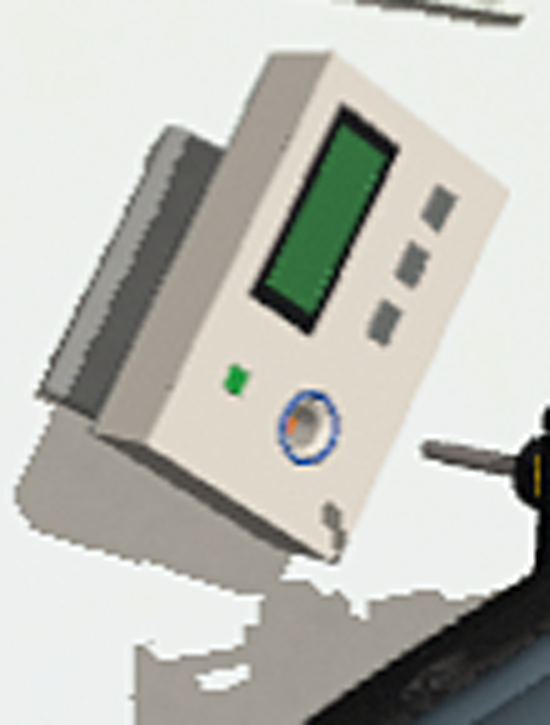

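Wrist picture: the mouth is at (321,222) and the tip is predicted at (317,241), which matches. In the top crop the stylus tip is seen where predicted, about (424,244). Approaching to 10 mm outside the mouth.

Call:
move_arm(
  moves=[
    {"hand": 0, "x": -0.045, "y": 0.05, "z": 0.4, "wx": 0, "wy": 0, "wz": 0},
    {"hand": 0, "x": -0.045, "y": 0.05, "z": 0.5, "wx": 0, "wy": 0, "wz": 0},
    {"hand": 0, "x": -0.045, "y": 0.05, "z": 0.5, "wx": 0, "wy": 0, "wz": 0},
    {"hand": 0, "x": 0, "y": 0, "z": 0.5, "wx": 0, "wy": 0, "wz": 0},
    {"hand": 0, "x": 0, "y": 0, "z": 0.4, "wx": 0, "wy": 0, "wz": 0},
    {"hand": 0, "x": 0, "y": 0, "z": 0.1, "wx": 0, "wy": 0, "wz": 0},
    {"hand": 0, "x": 0, "y": 0, "z": 0, "wx": 0, "wy": 0, "wz": 0},
    {"hand": 0, "x": 0, "y": 0, "z": 0, "wx": 0, "wy": 0, "wz": 0},
  ],
)

```text
time_s: 16.15
position: [0.5142, -0.2477, 0.1604]
tcp_rot: [[0.958, 0.149, 0.244], [0.0, -0.855, 0.519], [0.286, -0.497, -0.819]]
force: [-0.4, 0.7, -0.5]
opening: 0.182
```

Run:
```python
from plan import *
s,R,p=cur(); print(s['time_s'],p,s['force'],s['moment'],s['opening'])
tip=p+R[:,2]*L; d=tip-mouth; print('normal',d@n,'lateral tool xy mm',(R.T@-d)*1000,'Fn',np.array(s['force'])@n)
c=grab('wrist','w11'); t=grab('top','t11'); crop(t,360,440,205,275,8,'t11c'); crop(c,260,380,180,280,6,'w11c')
print(proj(c,mouth),proj(c,tip),proj(t,mouth),proj(t,tip))
```

```text
16.15 [ 0.5142 -0.2477  0.1604] [-0.3514  0.6501 -0.5374] [-0.356   0.2036  0.0017] 0.18199042965255124
normal 0.011429436207921322 lateral tool xy mm [-0.3234 -0.108  11.4285] Fn -0.6924207107067635
(np.float64(316.4013209840758), np.float64(237.41600045004498)) (np.float64(316.60999558533433), np.float64(241.45011801157955)) (np.float64(401.08951609404295), np.float64(240.15113992470887)) (np.float64(404.88776844146287), np.float64(240.73939371129768))
```

View pics/w11c.png

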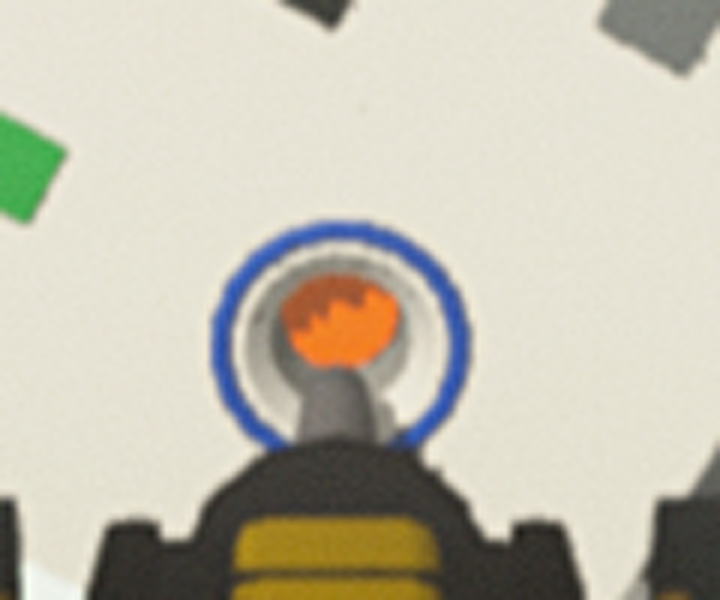

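View pics/t11c.png

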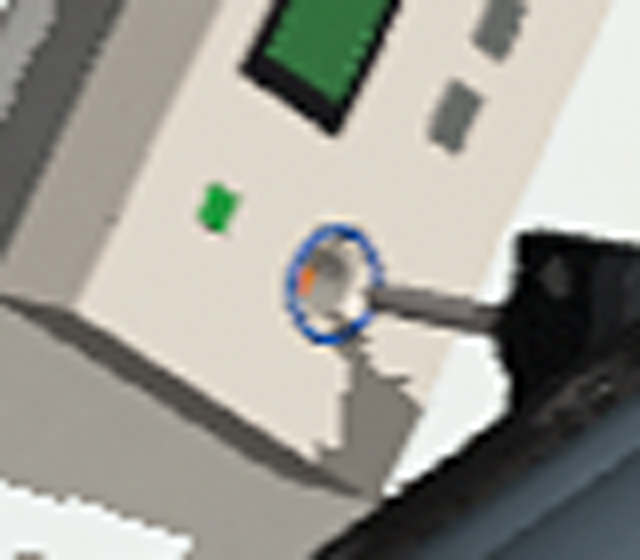

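The wrist crop shows the ring centre at (316.6,236) in the full picture, with the tip lined up under it and the orange face visible ahead. Lateral error is below 1 mm against 4.5 mm of clearance. Entering the bore to 8 mm depth.

Call:
move_arm(
  moves=[
    {"hand": 0, "x": 0, "y": 0, "z": 0.2, "wx": 0, "wy": 0, "wz": 0},
    {"hand": 0, "x": 0, "y": 0, "z": 0.2, "wx": 0, "wy": 0, "wz": 0},
    {"hand": 0, "x": 0, "y": 0, "z": 0.2, "wx": 0, "wy": 0, "wz": 0},
    {"hand": 0, "x": 0, "y": 0, "z": 0.18, "wx": 0, "wy": 0, "wz": 0},
    {"hand": 0, "x": 0, "y": 0, "z": 0, "wx": 0, "wy": 0, "wz": 0},
    {"hand": 0, "x": 0, "y": 0, "z": 0, "wx": 0, "wy": 0, "wz": 0},
  ],
)

```text
time_s: 16.85
position: [0.5187, -0.2371, 0.1441]
tcp_rot: [[0.959, 0.148, 0.243], [0.0, -0.855, 0.519], [0.285, -0.498, -0.819]]
force: [0.2, -0.0, -0.7]
opening: 0.185
```

```bash
cat > f.py <<'E'
from plan import *
s,R,p=cur(); tip=p+R[:,2]*L; d=tip-mouth
print(s['time_s'],'F',s['force'],'normal mm',d@n*1000,'lat',(R.T@-d)[:2]*1000,'Fn',np.array(s['force'])@n,s['opening'],s['moment'])
E
python3 f.py
```

```text
16.85 F [ 0.1661 -0.0239 -0.7084] normal mm -8.565464621257679 lat [0.024 0.283] Fn -0.6083307480260516 0.18522057295684 [-0.3394  0.2062 -0.0114]
```

Free so far: the baseline force along the normal is about −0.6 N and its noise about 1 N. Now feeling forward, 1 mm per row.

Call:
move_arm(
  moves=[
    {"hand": 0, "x": 0, "y": 0, "z": 0.06, "wx": 0, "wy": 0, "wz": 0},
    {"hand": 0, "x": 0, "y": 0, "z": 0.06, "wx": 0, "wy": 0, "wz": 0},
    {"hand": 0, "x": 0, "y": 0, "z": 0.04, "wx": 0, "wy": 0, "wz": 0},
    {"hand": 0, "x": 0, "y": 0, "z": 0.04, "wx": 0, "wy": 0, "wz": 0},
    {"hand": 0, "x": 0, "y": 0, "z": 0, "wx": 0, "wy": 0, "wz": 0},
  ],
)

```text
time_s: 17.35
position: [0.5198, -0.2346, 0.14]
tcp_rot: [[0.959, 0.148, 0.243], [0.0, -0.855, 0.519], [0.285, -0.498, -0.819]]
force: [0.5, -0.9, -0.0]
opening: 0.181
```

```bash
python3 f.py
```

```text
17.35 F [ 0.5419 -0.9229 -0.0223] normal mm -13.464399913716043 lat [0.0871 0.251 ] Fn 0.3293005629155194 0.18080421299835586 [-0.3451  0.167   0.0856]
```

Call:
move_arm(
  moves=[
    {"hand": 0, "x": 0, "y": 0, "z": 0.04, "wx": 0, "wy": 0, "wz": 0},
    {"hand": 0, "x": 0, "y": 0, "z": 0.04, "wx": 0, "wy": 0, "wz": 0},
    {"hand": 0, "x": 0, "y": 0, "z": 0, "wx": 0, "wy": 0, "wz": 0},
  ],
)

```text
time_s: 17.65
position: [0.5203, -0.2335, 0.1384]
tcp_rot: [[0.959, 0.148, 0.243], [0.0, -0.855, 0.519], [0.285, -0.498, -0.819]]
force: [-0.2, 0.4, -1.5]
opening: 0.183
```

```bash
python3 f.py
```

```text
17.65 F [-0.2006  0.3624 -1.4581] normal mm -15.485807729013327 lat [0.092  0.2716] Fn -1.333925108244364 0.18311045707269583 [-0.3544  0.2339  0.0388]
```

Call:
move_arm(
  moves=[
    {"hand": 0, "x": 0, "y": 0, "z": 0.04, "wx": 0, "wy": 0, "wz": 0},
    {"hand": 0, "x": 0, "y": 0, "z": 0.04, "wx": 0, "wy": 0, "wz": 0},
    {"hand": 0, "x": 0, "y": 0, "z": 0, "wx": 0, "wy": 0, "wz": 0},
  ],
)

```text
time_s: 17.95
position: [0.5208, -0.2324, 0.1367]
tcp_rot: [[0.959, 0.148, 0.243], [0.0, -0.855, 0.519], [0.285, -0.498, -0.819]]
force: [-0.7, -0.1, 0.4]
opening: 0.181
```

```bash
python3 f.py
```

```text
17.95 F [-0.7149 -0.0757  0.3871] normal mm -17.514531316608 lat [0.099  0.2905] Fn 0.5304077877534251 0.18148052090040112 [-0.4037  0.202   0.0124]
```

Call:
move_arm(
  moves=[
    {"hand": 0, "x": 0, "y": 0, "z": 0.04, "wx": 0, "wy": 0, "wz": 0},
    {"hand": 0, "x": 0, "y": 0, "z": 0, "wx": 0, "wy": 0, "wz": 0},
  ],
)

```text
time_s: 18.15
position: [0.5211, -0.2322, 0.1362]
tcp_rot: [[0.958, 0.148, 0.244], [0.0, -0.855, 0.519], [0.285, -0.497, -0.819]]
force: [-0.9, -1.3, 0.9]
opening: 0.179
```

```bash
python3 f.py
```

```text
18.15 F [-0.93   -1.2591  0.948 ] normal mm -18.16265218849018 lat [-0.0354  0.1077] Fn 1.65690046635794 0.17938036200458815 [-0.3086  0.2591  0.0497]
```

Call:
move_arm(
  moves=[
    {"hand": 0, "x": 0, "y": 0, "z": 0.04, "wx": 0, "wy": 0, "wz": 0},
    {"hand": 0, "x": 0, "y": 0, "z": 0, "wx": 0, "wy": 0, "wz": 0},
  ],
)

```text
time_s: 18.35
position: [0.5214, -0.2317, 0.1354]
tcp_rot: [[0.958, 0.148, 0.244], [0.0, -0.855, 0.519], [0.285, -0.497, -0.819]]
force: [-1.2, -1.6, 1.8]
opening: 0.18
```

```bash
python3 f.py
```

```text
18.35 F [-1.1693 -1.594   1.7617] normal mm -19.082342533014145 lat [-0.0685  0.0922] Fn 2.555695677633282 0.17950138520537753 [-0.2293  0.3174  0.1009]
```

Contact is felt: about 3.2 N above the baseline at 19 mm depth. I continue in 1 mm steps to the stop.

Call:
move_arm(
  moves=[
    {"hand": 0, "x": 0, "y": 0, "z": 0.04, "wx": 0, "wy": 0, "wz": 0},
    {"hand": 0, "x": 0, "y": 0, "z": 0.04, "wx": 0, "wy": 0, "wz": 0},
    {"hand": 0, "x": 0, "y": 0, "z": 0, "wx": 0, "wy": 0, "wz": 0},
  ],
)

```text
time_s: 18.65
position: [0.5219, -0.2306, 0.1337]
tcp_rot: [[0.958, 0.148, 0.244], [0.0, -0.855, 0.519], [0.285, -0.497, -0.819]]
force: [-0.8, -1.4, 2.7]
opening: 0.185
```

```bash
python3 f.py
```

```text
18.65 F [-0.8492 -1.4255  2.7086] normal mm -21.257103239546133 lat [-0.0716  0.128 ] Fn 3.1659903320732985 0.18534859710996865 [-0.2283  0.2819  0.1252]
```

Call:
move_arm(
  moves=[
    {"hand": 0, "x": 0, "y": 0, "z": 0.04, "wx": 0, "wy": 0, "wz": 0},
    {"hand": 0, "x": 0, "y": 0, "z": 0.04, "wx": 0, "wy": 0, "wz": 0},
    {"hand": 0, "x": 0, "y": 0, "z": 0, "wx": 0, "wy": 0, "wz": 0},
  ],
)

```text
time_s: 18.95
position: [0.5224, -0.2296, 0.132]
tcp_rot: [[0.958, 0.148, 0.244], [0.0, -0.855, 0.519], [0.285, -0.497, -0.819]]
force: [-0.1, -2.6, 3.4]
opening: 0.184
```

```bash
python3 f.py
```

```text
18.95 F [-0.144  -2.6235  3.4456] normal mm -23.281802250814316 lat [-0.0717  0.1027] Fn 4.220407220879359 0.18382042469786034 [-0.2428  0.3172  0.1308]
```

Call:
move_arm(
  moves=[
    {"hand": 0, "x": 0, "y": 0, "z": 0.04, "wx": 0, "wy": 0, "wz": 0},
    {"hand": 0, "x": 0, "y": 0, "z": 0, "wx": 0, "wy": 0, "wz": 0},
  ],
)

```text
time_s: 19.15
position: [0.5226, -0.2291, 0.1312]
tcp_rot: [[0.958, 0.148, 0.244], [0.0, -0.855, 0.519], [0.285, -0.497, -0.819]]
force: [-2.0, -2.8, 4.3]
opening: 0.181
```

```bash
python3 f.py
```

```text
19.15 F [-1.9794 -2.8312  4.287 ] normal mm -24.280622577108478 lat [-0.074   0.0793] Fn 5.464171423814843 0.181360851394364 [-0.1661  0.3425  0.1142]
```

Call:
move_arm(
  moves=[
    {"hand": 0, "x": 0, "y": 0, "z": 0.03, "wx": 0, "wy": 0, "wz": 0},
    {"hand": 0, "x": 0, "y": 0, "z": 0, "wx": 0, "wy": 0, "wz": 0},
  ],
)

```text
time_s: 19.35
position: [0.5228, -0.2289, 0.1309]
tcp_rot: [[0.958, 0.149, 0.244], [0.0, -0.855, 0.519], [0.286, -0.497, -0.819]]
force: [-3.5, -3.8, 5.6]
opening: 0.186
```

```bash
python3 f.py
```

```text
19.35 F [-3.4522 -3.8263  5.5855] normal mm -24.584175833882487 lat [-0.1182  0.0521] Fn 7.403166292854747 0.18552821093209274 [-0.1717  0.4271  0.1707]
```

The force has jumped to about 8 N for only 0.3 mm more, so the button is on its stop. Holding for 1.5 s.

Call:
move_arm(
  moves=[
    {"hand": 0, "x": 0, "y": 0, "z": 0.01, "wx": 0, "wy": 0, "wz": 0},
    {"hand": 0, "x": 0, "y": 0, "z": 0, "wx": 0, "wy": 0, "wz": 0},
    {"hand": 0, "x": 0, "y": 0, "z": 0, "wx": 0, "wy": 0, "wz": 0},
    {"hand": 0, "x": 0, "y": 0, "z": 0, "wx": 0, "wy": 0, "wz": 0},
    {"hand": 0, "x": 0, "y": 0, "z": 0, "wx": 0, "wy": 0, "wz": 0},
    {"hand": 0, "x": 0, "y": 0, "z": 0, "wx": 0, "wy": 0, "wz": 0},
    {"hand": 0, "x": 0, "y": 0, "z": 0, "wx": 0, "wy": 0, "wz": 0},
    {"hand": 0, "x": 0, "y": 0, "z": 0, "wx": 0, "wy": 0, "wz": 0},
    {"hand": 0, "x": 0, "y": 0, "z": 0, "wx": 0, "wy": 0, "wz": 0},
    {"hand": 0, "x": 0, "y": 0, "z": 0, "wx": 0, "wy": 0, "wz": 0},
    {"hand": 0, "x": 0, "y": 0, "z": 0, "wx": 0, "wy": 0, "wz": 0},
    {"hand": 0, "x": 0, "y": 0, "z": 0, "wx": 0, "wy": 0, "wz": 0},
    {"hand": 0, "x": 0, "y": 0, "z": 0, "wx": 0, "wy": 0, "wz": 0},
    {"hand": 0, "x": 0, "y": 0, "z": 0, "wx": 0, "wy": 0, "wz": 0},
    {"hand": 0, "x": 0, "y": 0, "z": 0, "wx": 0, "wy": 0, "wz": 0},
  ],
)

```text
time_s: 20.85
position: [0.5228, -0.2289, 0.1308]
tcp_rot: [[0.958, 0.149, 0.244], [0.001, -0.855, 0.519], [0.286, -0.497, -0.819]]
force: [-3.1, -3.2, 6.8]
opening: 0.182
```

```bash
python3 f.py
python3 - <<'E'
from h import *
c=grab('wrist','w12'); crop(c,250,390,180,370,3.1,'w12c')
E
```

```text
20.85 F [-3.1015 -3.2499  6.781 ] normal mm -24.661658119189845 lat [-0.1159  0.0589] Fn 7.997738002319956 0.1820594502858411 [-0.1199  0.4531  0.2385]
```

View pics/w12c.png

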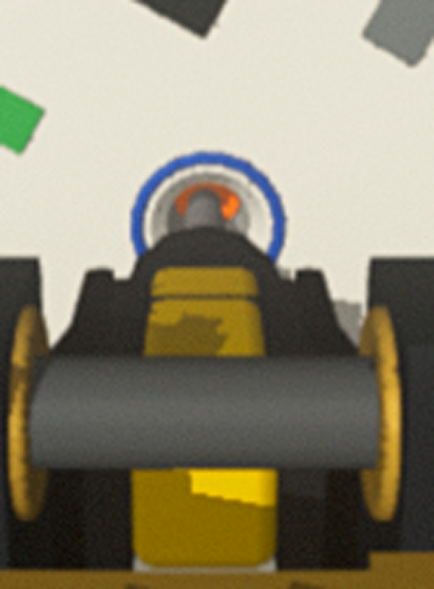

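The wrist crop shows the tip on the orange face at (205,200), with the ring concentric. The press was held for 1.5 s at about 8.6 N, with about 6 mm of travel. Withdrawing along the bore.

Call:
move_arm(
  moves=[
    {"hand": 0, "x": 0, "y": 0, "z": -0.1, "wx": 0, "wy": 0, "wz": 0},
    {"hand": 0, "x": 0, "y": 0, "z": -0.25, "wx": 0, "wy": 0, "wz": 0},
    {"hand": 0, "x": 0, "y": 0, "z": -0.3, "wx": 0, "wy": 0, "wz": 0},
    {"hand": 0, "x": 0, "y": 0, "z": -0.4, "wx": 0, "wy": 0, "wz": 0},
    {"hand": 0, "x": 0, "y": 0, "z": -0.5, "wx": 0, "wy": 0, "wz": 0},
    {"hand": 0, "x": 0, "y": 0, "z": -0.6, "wx": 0, "wy": 0, "wz": 0},
    {"hand": 0, "x": 0, "y": 0, "z": -0.6, "wx": 0, "wy": 0, "wz": 0},
    {"hand": 0, "x": 0, "y": 0, "z": -0.6, "wx": 0, "wy": 0, "wz": 0},
    {"hand": 0, "x": 0, "y": 0, "z": -0.6, "wx": 0, "wy": 0, "wz": 0},
    {"hand": 0, "x": 0, "y": 0, "z": -0.4, "wx": 0, "wy": 0, "wz": 0},
    {"hand": 0, "x": 0, "y": 0, "z": 0, "wx": 0, "wy": 0, "wz": 0},
  ],
)

```text
time_s: 22.0
position: [0.4965, -0.2865, 0.2207]
tcp_rot: [[0.958, 0.148, 0.246], [-0.0, -0.856, 0.517], [0.287, -0.495, -0.82]]
force: [-0.1, -0.5, -1.3]
opening: 0.182
```

```bash
python3 f.py
python3 - <<'E'
from plan import *
s,R,p=cur(); print(p)
# way back: keep tilt, go to old point, then untilt
tgt=np.array([.4657,-.0802,.28]); print('shift',shift(R,tgt-p))
c=grab('wrist','w13'); a=load('w8'); crop(c,250,390,250,370,5,'w13c')
for k in (a,c):
    im=k['image'][255:370,285:345]; h=cv2.cvtColor(im,cv2.COLOR_RGB2HSV).astype(int); m=(h[...,0]>18)&(h[...,0]<34)&(h[...,1]>120)&(h[...,2]>70); y,x=np.nonzero(m); print(x.min()+285,x.max()+285,y.min()+255,y.max()+255)
E
```

```text
22.0 F [-0.1417 -0.4658 -1.2878] normal mm 85.26043485105659 lat [-0.8249 -1.0085] Fn -0.7785471010312736 0.18200171389490885 [-0.3272  0.206   0.0218]
[ 0.4965 -0.2865  0.2207]
shift [-0.5008 -8.42    2.0145]
285 344 267 369
285 344 266 369
```

View pics/w13.png

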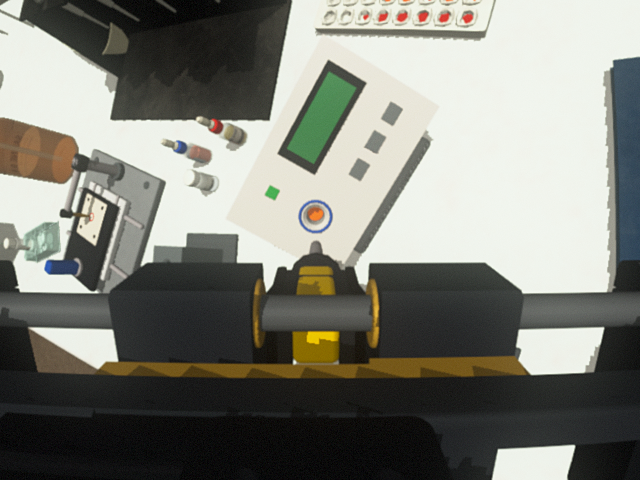

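The handle looks the same in the jaws as before the press (rows 266–267), so there was no slip. The button is back out and the bottles, vial and carrier look unmoved. Going back.

Call:
move_arm(
  moves=[
    {"hand": 0, "x": -0.046, "y": -0.765, "z": 0.183, "wx": 0, "wy": 0, "wz": 0},
    {"hand": 0, "x": -0.046, "y": -0.765, "z": 0.183, "wx": 0, "wy": 0, "wz": 0},
    {"hand": 0, "x": -0.046, "y": -0.765, "z": 0.183, "wx": 0, "wy": 0, "wz": 0},
    {"hand": 0, "x": -0.046, "y": -0.765, "z": 0.183, "wx": 0, "wy": 0, "wz": 0},
    {"hand": 0, "x": -0.046, "y": -0.765, "z": 0.183, "wx": 0, "wy": 0, "wz": 0},
    {"hand": 0, "x": -0.046, "y": -0.765, "z": 0.183, "wx": 0, "wy": 0, "wz": 0},
    {"hand": 0, "x": -0.046, "y": -0.765, "z": 0.183, "wx": 0, "wy": 0, "wz": 0},
    {"hand": 0, "x": -0.046, "y": -0.765, "z": 0.183, "wx": 0, "wy": 0, "wz": 0},
    {"hand": 0, "x": -0.046, "y": -0.765, "z": 0.183, "wx": 0, "wy": 0, "wz": 0},
    {"hand": 0, "x": -0.046, "y": -0.765, "z": 0.183, "wx": 0, "wy": 0, "wz": 0},
    {"hand": 0, "x": -0.046, "y": -0.765, "z": 0.183, "wx": 0, "wy": 0, "wz": 0},
    {"hand": 0, "x": 0, "y": 0, "z": 0, "wx": 0, "wy": 0, "wz": 0},
  ],
)

```text
time_s: 23.25
position: [0.4641, -0.0759, 0.2801]
tcp_rot: [[0.959, 0.151, 0.242], [0.003, -0.854, 0.521], [0.285, -0.498, -0.819]]
force: [0.3, 0.3, -1.4]
opening: 0.181
```

Call:
move_arm(
  moves=[
    {"hand": 0, "x": 0, "y": -0.5, "z": 0, "wx": -5.06, "wy": -2.9, "wz": 0},
    {"hand": 0, "x": 0, "y": -0.5, "z": 0, "wx": -5.06, "wy": -2.9, "wz": 0},
    {"hand": 0, "x": 0, "y": -0.5, "z": 0, "wx": -5.06, "wy": -2.9, "wz": 0},
    {"hand": 0, "x": 0, "y": -0.5, "z": 0, "wx": -5.06, "wy": -2.9, "wz": 0},
    {"hand": 0, "x": 0, "y": -0.5, "z": 0, "wx": -5.06, "wy": -2.9, "wz": 0},
    {"hand": 0, "x": 0, "y": -0.5, "z": 0, "wx": -5.06, "wy": -2.9, "wz": 0},
    {"hand": 0, "x": 0, "y": 0, "z": 0, "wx": 0, "wy": 0, "wz": 0},
    {"hand": 0, "x": 0, "y": 0, "z": 0, "wx": 0, "wy": 0, "wz": 0},
  ],
)

```text
time_s: 24.05
position: [0.4572, -0.0081, 0.3015]
tcp_rot: [[0.996, 0.084, 0.0], [0.084, -0.996, 0.001], [0.0, -0.001, -1.0]]
force: [-0.4, 0.2, -0.8]
opening: 0.182
```

Run:
```python
from plan import *
s,R,p=cur(); print(s['time_s'],p,R,s['opening'],s['joint_positions'])
# target rot: as at grasp
Rg=np.array([[.9967,.0817,0],[.0817,-.9967,0],[0,0,-1]]); print('turn',np.degrees(Ro.from_matrix(R.T@Rg).as_rotvec()))
print('shift',shift(R,np.array([.4591,-.0054,.20])-p))
```

```text
24.05 [ 0.4572 -0.0081  0.3015] [[ 0.9965  0.084   0.0004]
 [ 0.084  -0.9965  0.0008]
 [ 0.0004 -0.0008 -1.    ]] 0.18163847544567094 [-15.1002  11.4057  99.023    0.0527  69.5635  70.0637]
turn [-0.0438 -0.0242  0.1316]
shift [ 0.082  -0.0994  4.0594]
```

Call:
move_arm(
  moves=[
    {"hand": 0, "x": 0.082, "y": -0.1, "z": 0.6, "wx": 0, "wy": 0, "wz": 0.13},
    {"hand": 0, "x": 0, "y": 0, "z": 0.8, "wx": 0, "wy": 0, "wz": 0},
    {"hand": 0, "x": 0, "y": 0, "z": 0.8, "wx": 0, "wy": 0, "wz": 0},
    {"hand": 0, "x": 0, "y": 0, "z": 0.8, "wx": 0, "wy": 0, "wz": 0},
    {"hand": 0, "x": 0, "y": 0, "z": 0.8, "wx": 0, "wy": 0, "wz": 0},
    {"hand": 0, "x": 0, "y": 0, "z": 0.8, "wx": 0, "wy": 0, "wz": 0},
    {"hand": 0, "x": 0, "y": 0, "z": 0.5, "wx": 0, "wy": 0, "wz": 0},
    {"hand": 0, "x": 0, "y": 0, "z": 0, "wx": 0, "wy": 0, "wz": 0},
    {"hand": 0, "x": 0, "y": 0, "z": 0, "wx": 0, "wy": 0, "wz": 0},
  ],
)

```text
time_s: 24.95
position: [0.459, -0.0074, 0.174]
tcp_rot: [[0.997, 0.077, -0.0], [0.077, -0.997, 0.0], [-0.0, -0.0, -1.0]]
force: [0.2, 0.4, -0.4]
opening: 0.187
```

Run:
```python
from plan import *
s,R,p=cur(); print(s['time_s'],p,R[:,2],s['force'])
print('shift',shift(R,np.array([.4589,-.0054,.0901])-p))
d=grab('side','s14'); crop(d,310,410,190,310,6,'s14c'); t=grab('top','t14'); crop(t,270,340,240,310,8,'t14c')
print(proj(d,p+R[:,2]*L),proj(d,[.4585,-.0055,.072]))
```

```text
24.95 [ 0.459  -0.0074  0.174 ] [-0.0003  0.0005 -1.    ] [ 0.1597  0.3976 -0.4493]
shift [ 0.0047 -0.0793  3.3572]
(np.float64(350.27302789970804), np.float64(244.6408604262578)) (np.float64(350.1317541210618), np.float64(257.6546529226637))
```

View pics/s14c.png

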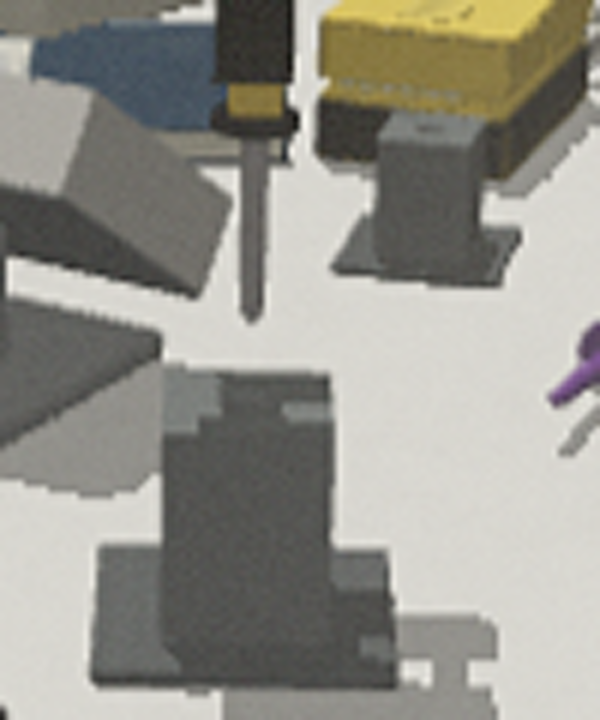

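The side crop shows the tip at (252,322), centred above the stand top, whose edges are at 163 and 330. Lowering with the 2 mm y correction.

Call:
move_arm(
  moves=[
    {"hand": 0, "x": 0.02, "y": -0.08, "z": 0.1, "wx": 0, "wy": 0, "wz": 0},
    {"hand": 0, "x": 0, "y": 0, "z": 0.3, "wx": 0, "wy": 0, "wz": 0},
    {"hand": 0, "x": 0, "y": 0, "z": 0.3, "wx": 0, "wy": 0, "wz": 0},
    {"hand": 0, "x": 0, "y": 0, "z": 0.3, "wx": 0, "wy": 0, "wz": 0},
    {"hand": 0, "x": 0, "y": 0, "z": 0.3, "wx": 0, "wy": 0, "wz": 0},
    {"hand": 0, "x": 0, "y": 0, "z": 0.3, "wx": 0, "wy": 0, "wz": 0},
    {"hand": 0, "x": 0, "y": 0, "z": 0, "wx": 0, "wy": 0, "wz": 0},
  ],
)

```text
time_s: 25.75
position: [0.4583, -0.0038, 0.1329]
tcp_rot: [[0.997, 0.079, -0.003], [0.079, -0.997, 0.001], [-0.003, -0.001, -1.0]]
force: [0.4, -0.5, -0.9]
opening: 0.183
```

Run:
```python
from plan import *
s,R,p=cur(); print(s['time_s'],p,R[:,2],s['force'],s['moment'])
print('shift',shift(R,np.array([.4589,-.0054,.0901])-p))
d=grab('side','s15'); crop(d,310,410,190,310,6,'s15c')
```

```text
25.75 [ 0.4583 -0.0038  0.1329] [-0.0027  0.0007 -1.    ] [ 0.4473 -0.4696 -0.9441] [ 0.0878  0.0692 -0.0448]
shift [0.0225 0.0662 1.7101]
```

View pics/s15c.png

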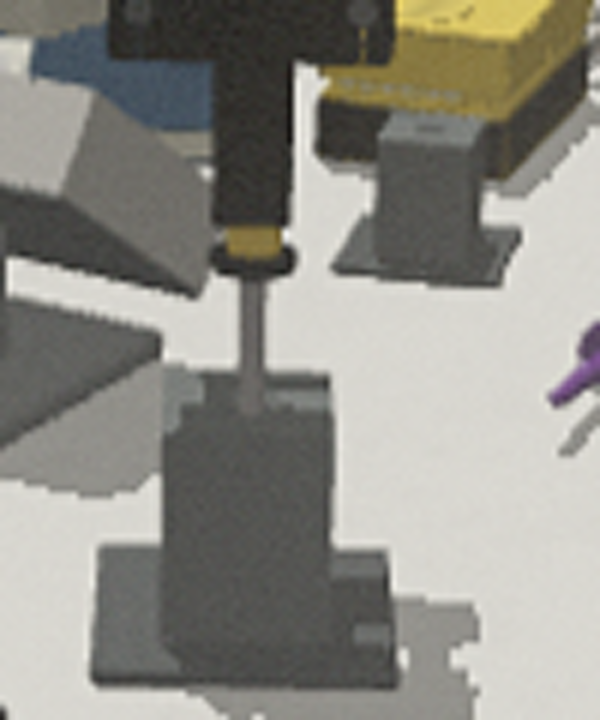

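The shank enters the hole at (250,410) with no force. Lowering to the seat.

Call:
move_arm(
  moves=[
    {"hand": 0, "x": 0.02, "y": 0.06, "z": 0.3, "wx": 0, "wy": 0, "wz": 0},
    {"hand": 0, "x": 0, "y": 0, "z": 0.4, "wx": 0, "wy": 0, "wz": 0},
    {"hand": 0, "x": 0, "y": 0, "z": 0.4, "wx": 0, "wy": 0, "wz": 0},
    {"hand": 0, "x": 0, "y": 0, "z": 0.3, "wx": 0, "wy": 0, "wz": 0},
    {"hand": 0, "x": 0, "y": 0, "z": 0.2, "wx": 0, "wy": 0, "wz": 0},
    {"hand": 0, "x": 0, "y": 0, "z": 0.08, "wx": 0, "wy": 0, "wz": 0},
    {"hand": 0, "x": 0, "y": 0, "z": 0, "wx": 0, "wy": 0, "wz": 0},
    {"hand": 0, "x": 0, "y": 0, "z": 0, "wx": 0, "wy": 0, "wz": 0},
  ],
)

```text
time_s: 26.6
position: [0.46, -0.0055, 0.0922]
tcp_rot: [[0.997, 0.079, 0.0], [0.079, -0.997, -0.0], [0.0, 0.0, -1.0]]
force: [-0.1, 0.5, -1.3]
opening: 0.181
```

Run:
```python
from plan import *
s,R,p=cur(); print(s['time_s'],p,R[:,2],s['force'],s['moment'])
d=grab('side','s16'); crop(d,310,410,190,310,6,'s16c')
```

```text
26.6 [ 0.46   -0.0055  0.0922] [ 0.0004 -0.0001 -1.    ] [-0.1054  0.5029 -1.3383] [-0.0108 -0.0022 -0.0574]
```

View pics/s16c.png

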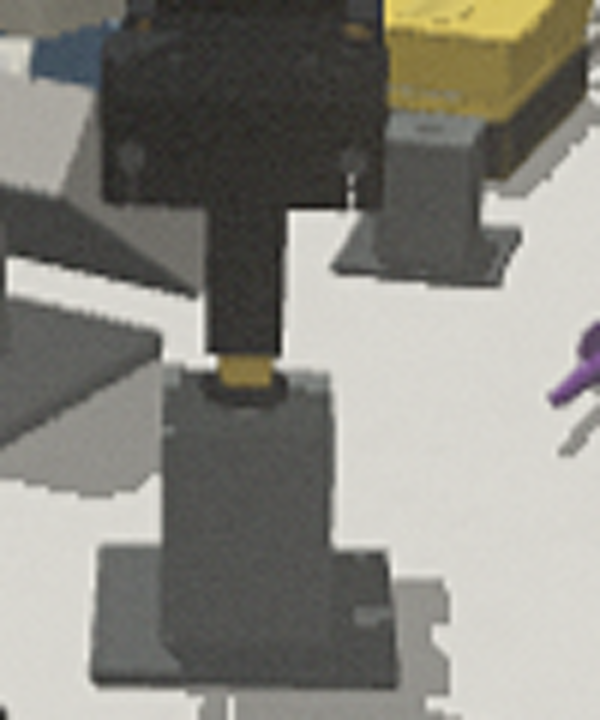

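Call:
move_arm(
  moves=[
    {"hand": 0, "x": 0, "y": 0, "z": 0.05, "wx": 0, "wy": 0, "wz": 0},
    {"hand": 0, "x": 0, "y": 0, "z": 0.02, "wx": 0, "wy": 0, "wz": 0},
    {"hand": 0, "x": 0, "y": 0, "z": 0, "wx": 0, "wy": 0, "wz": 0},
  ],
)

```text
time_s: 26.95
position: [0.4598, -0.0055, 0.0904]
tcp_rot: [[0.997, 0.079, 0.0], [0.079, -0.997, -0.0], [0.0, 0.0, -1.0]]
force: [-0.1, 0.1, -1.5]
opening: 0.183
```

Call:
move_arm(
  moves=[
    {"hand": 0, "x": 0, "y": 0, "z": 0.015, "wx": 0, "wy": 0, "wz": 0},
    {"hand": 20, "x": 0, "y": 0, "z": 0, "wx": 0, "wy": 0, "wz": 0},
    {"hand": 22, "x": 0, "y": 0, "z": 0, "wx": 0, "wy": 0, "wz": 0},
    {"hand": 50, "x": 0, "y": 0, "z": 0, "wx": 0, "wy": 0, "wz": 0},
    {"hand": 50, "x": 0, "y": 0, "z": 0, "wx": 0, "wy": 0, "wz": 0},
    {"hand": 50, "x": 0, "y": 0, "z": 0, "wx": 0, "wy": 0, "wz": 0},
    {"hand": 50, "x": 0, "y": 0, "z": 0, "wx": 0, "wy": 0, "wz": 0},
    {"hand": 50, "x": 0, "y": 0, "z": 0, "wx": 0, "wy": 0, "wz": 0},
  ],
)

```text
time_s: 27.75
position: [0.4598, -0.0055, 0.09]
tcp_rot: [[0.997, 0.079, -0.0], [0.079, -0.997, -0.0], [-0.0, 0.0, -1.0]]
force: [0.2, 0.9, 0.1]
opening: 0.552
```

Call:
move_arm(
  moves=[
    {"hand": 50, "x": 0, "y": 0, "z": -0.3, "wx": 0, "wy": 0, "wz": 0},
    {"hand": 50, "x": 0, "y": 0, "z": -0.6, "wx": 0, "wy": 0, "wz": 0},
    {"hand": 50, "x": 0, "y": 0, "z": -0.8, "wx": 0, "wy": 0, "wz": 0},
    {"hand": 50, "x": 0, "y": 0, "z": -0.8, "wx": 0, "wy": 0, "wz": 0},
    {"hand": 50, "x": 0, "y": 0, "z": -0.8, "wx": 0, "wy": 0, "wz": 0},
    {"hand": 50, "x": 0, "y": 0, "z": -0.8, "wx": 0, "wy": 0, "wz": 0},
    {"hand": 50, "x": 0, "y": 0, "z": -0.8, "wx": 0, "wy": 0, "wz": 0},
    {"hand": 50, "x": 0, "y": 0, "z": -0.5, "wx": 0, "wy": 0, "wz": 0},
    {"hand": 50, "x": 0, "y": 0, "z": 0, "wx": 0, "wy": 0, "wz": 0},
    {"hand": 50, "x": 0, "y": 0, "z": 0, "wx": 0, "wy": 0, "wz": 0},
  ],
)

```text
time_s: 28.75
position: [0.4595, -0.0055, 0.2251]
tcp_rot: [[0.997, 0.079, 0.0], [0.079, -0.997, -0.0], [0.0, 0.0, -1.0]]
force: [-0.2, -0.2, -0.4]
opening: 0.578
```

Run:
```python
from plan import *
s,R,p=cur(); print(s['time_s'],p,s['force'],s['opening'],s['qvel'])
d=grab('side','s17'); crop(d,230,430,190,390,4,'s17c'); grab('top','t17'); grab('wrist','w17')
```

```text
28.75 [ 0.4595 -0.0055  0.2251] [-0.2495 -0.2188 -0.3903] 0.5779286370165521 [-0.0874  1.1228  0.8129 -0.0912 -0.0305 -0.0748]
```

View pics/s17c.png

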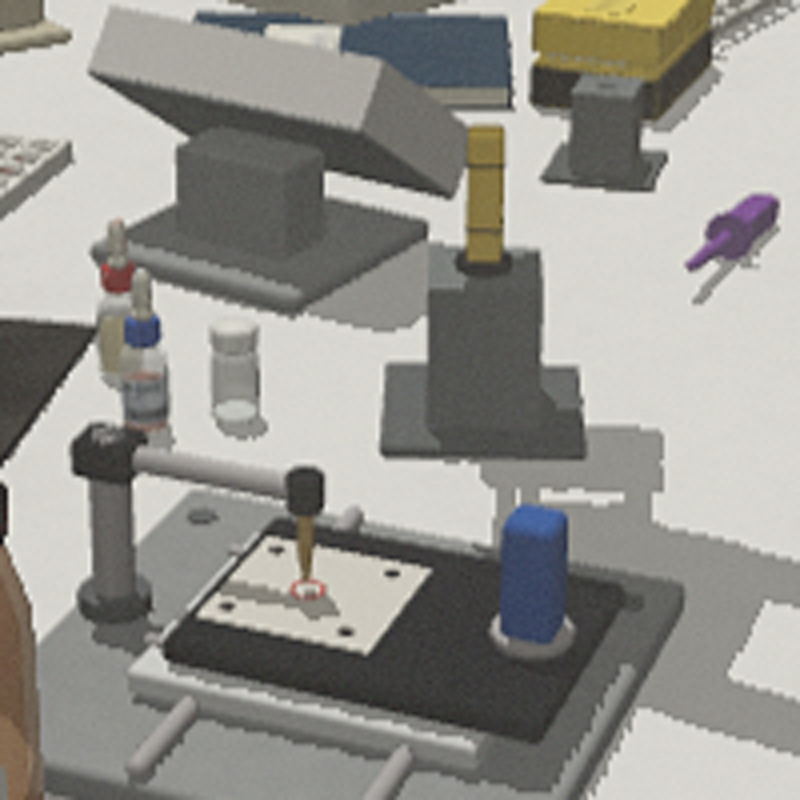

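View pics/w17.png

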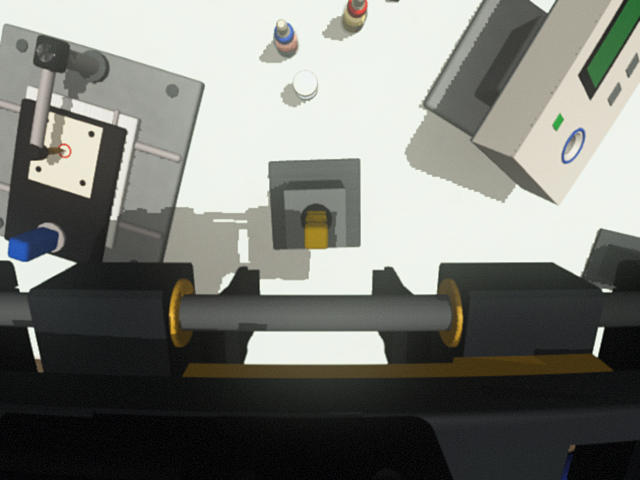

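View pics/t17.png

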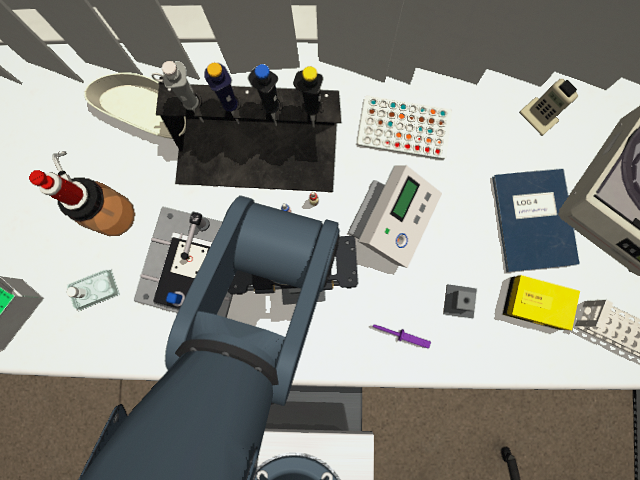

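The side crop shows the stylus upright on its collar in the stand (485,195) and the pointer standing in the ring (307,590). The bottles (118,300) and (145,370) and the vial (235,375) are standing where they were. The gripper is clear, so I hand in.

Run:
```python
from h import *
print(order.hand_in(), bot.read_state()['time_s'])
```

```text
the job is handed in; nothing more can be done
the job is handed in; nothing more can be done
```

The job is done and handed in at about 29 s of the allowed 61 s, with the gripper holding nothing and clear of everything.

- **Carrier:** I gripped the blue post, slid the carrier about 23 mm and let go. Before release, three camera views put the pointer within about 1 mm of the ring's centre. Side views after release and at the end still show it inside the ring.
- **Button:** I felt it with the yellow stylus about 18 mm below the mouth and pressed it about 6 mm, until the force rose sharply at the stop. I held it there for 1.5 s at roughly 8–9 N.
- **Stylus:** It is back upright in the larger stand, hanging by its collar at the same height I took it from. It had not slipped in the jaws after the press.
- **Bottles and vial:** The last side and wrist pictures show them standing where they were; I judged this by eye and did not measure it.

**Disagreements and slips:**
- The mouth measured 87 mm above the worktop, against the stated "about 80 mm". I used my measurement and the stylus went in cleanly.
- The top and side cameras differed by 4–5 mm in y on the ring; the wrist camera sided with the top view.
- One move call was refused because its rows left out the turn keys. Nothing moved, and I resent it.

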